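# Wind the antenna tuner's roller home through its heavy point

## Task

Take the black knob of the antenna tuner's crank and wind it clockwise, at a slow steady pace (never quicker than one turn in two seconds, not even for a moment), holding it firmly through the heavy point in each turn so that it neither springs ahead nor is thrown back, until the red roller has pushed the plunger of the yellow end stop fully in and you feel the firm stop. Do not force it against the stop; then let go and leave the crank there; leave the mug, the microphone and the meter alone.

Things in the scene. Friction and masses are not known exactly. Their poses are not given: they have to be found in the camera images.
- tuner: Antenna tuner, fixed to the desk: black base plate 250 x 280 x 14 mm, grey gear housing (130 x 140 mm, clear cover, top 88 mm high) and a copper coil. Origin on the crank spindle's vertical axis at the desk surface, z up. The coil lies 125 mm from the spindle along the tuner's +x and runs along its y; all but the crank is below 98 mm.
- knob_grip (a point): Grip centre of the crank's upright black knob, a cylinder 25 mm across, 46 mm tall, that spins freely on its pin. The point is on the knob's axis, 20 mm below its top, 27 mm above the crank arm's top, 138 mm above the desk. As the crank turns it runs on a level circle of 60 mm radius about the spindle's axis.
- crank (a joint): Crank angle, rad, counting on over turns; grows clockwise from above; at 0, 6.28, 12.57 the arm points along the tuner's +x. Drag about 4 N at the knob. Heavy point 0.45 rad either side of 0, 6.28, 12.57: a spring cam adds up to 14 N going in and throws the knob on as hard coming out. Starts at 1.3 to 5.5; the firm stop comes at 13.4 to 17.0, different each time.
- roller: Red roller block (20 x 12 x 18 mm) on the coil; origin at its centre, 83 mm above the desk. Moves along the tuner's +y, 36 mm per clockwise turn. It runs onto the steel plunger of the yellow end stop, clamped at a different place each time: the plunger gives way lightly over 4 mm (0.7 rad of crank), then at the firm stop the knob's resistance climbs about 0.5 to 1 N per mm; over 17 N above the drag is forcing.
- follower (a joint): Lift of the spring-loaded cam follower under the clear cover, m: 0 away from the heavy point, up to about 0.005 m at its middle.
- mug: Blue ceramic mug, 76 mm across and 95 mm tall; origin at the centre of its underside. Bystander.
- handmic: Black hand microphone lying on the desk, about 110 x 50 x 28 mm; origin at its underside. Bystander.
- meter: Small grey meter box 70 x 95 x 65 mm; origin at the centre of its underside. Bystander.

How it is judged:
By the outcome, as a careful person would: the job done as asked, in the order asked, and still so for the second after the job is handed in, with the robot touching nothing.
It also fails if it takes over 72 s, if anything falls off the work surface, if the arm or the gripper's body presses on something with over 40 N, if the wrist force passes 120 N, or if a joint passes its speed limit or range.

## Robot

A 7-joint arm with a two-finger parallel gripper is mounted at the origin on the work surface. World frame = base frame: x ahead of the robot, y to its left, z up, the work surface at z = 0. Lengths are in m, angles in rad, forces in N, time in s.
With the tool pointing down it reaches from about 0.425 to 0.875 m from the base axis. Payload 4.7 kg.
Tool frame: the origin (TCP) lies on the centre line of the jaws, within the pads' length; the fingertips stand ahead of it and the grasp point (between the pads) lies 2 mm behind it (nose_length is the z of the fingertips in the tool frame, in m); z points along the fingers, y is the line along which they close (so a half turn about z gives the same grasp; the last joint's range is limited). The gripper opens to 87 mm and grips with 3 to 60 N. Pads are 19 mm wide; open, the fingers measure 117 mm over their backs; the gripper's body (75 mm by 190 mm) begins 51 mm behind the grasp point.
Start: joints at [1.185, 0.321, -0.07, 1.45, 0.023, 1.371, -0.057], TCP at [0.253, -0.599, 0.24] pointing down, gripper open.
Joint ranges: [-2.86, 2.86], [-0.3, 2.09], [-1.38, 1.24], [0.06, 2.45], [-1.56, 4.7], [0.09, 2.05], [-2.69, 2.69]. Speed limits (rad/s): [2.57, 2.57, 3.14, 3.14, 3.14, 3.14, 3.14].

## Interface

Orientations are given as a rotation vector (axis times angle).
In Python, from bench import * gives the robot as it stands.
- The arm moves only by the tool send_rows, never from a script. Its arguments are lists of equal length, an entry for each row: "xyz": the shift along the tool's x, y, z in mm, a list of three; "dr": the turn, a rotation vector about the tool's x, y, z in rad, a list of three. A call has exactly 10 rows; each row is the pose to reach, as a shift and turn from the pose commanded when the call began, along the tool's axes at that moment; what a row does not reach only later rows make up. A row lasts 1/12 s, in which the tool goes at most 41.7 mm and 7.16 degrees, less where a joint would pass 70% of its speed; a pose out of reach is approached as far as the arm can. A call with a gripper value outside its range is refused whole. "jaw" is the finger opening in mm, from 0 to 87, set as the call begins (left out, the last holds). The fingers move at their own pace and stop on an object; "grip_force" is the grip in N (left out, the last holds). Time passes only in rows, so rows that repeat a pose let the fingers close, or fill a call up. It gives the time, the measured TCP pose, the force, the opening and the grip force at its end, in the units of the state.
- get_state(): the state, without advancing time (a new reading comes with each control period).
- get_image(name): name is "side" or "top" or "wrist"; returns the picture (400x640x3 uint8, red, green, blue); there is no depth.
- calibration(name): a dict with "vfov" (degrees; the focal length in pixels is half the picture's height over the tangent of half this angle, whatever the lens; pixels are square), "cx", "cy" (the principal point, pixels), "k1" (the pictures are not rectified: a ray, as slopes to the right and down, at radius r is drawn at 1 + k1 r^2 times it, then the intrinsics apply), "rvec" (rotation vector, rad) and "tvec" (3), from world to camera coordinates, as OpenCV has them; the wrist camera has in their place "hand_eye" (4x4, takes a point from camera to tool coordinates, whose origin is the TCP and whose axes are the flange's). Camera axes: x right, y down, z forward; pixel columns grow to the right and rows downward; lengths in m; the calibration is good to about 2 mm. A picture is of the moment at which its call begins: read the wrist's pose just before it. calibration takes no time and is no camera call.
- close_job(): hands the job in; it is judged then, once.
The state is a dict: "time": time; "joint_positions": joint angles; "qd": joint speeds; "joint_torque": joint torques, N m; "position": TCP position; "tool_rot": TCP orientation; "ft_force": force on the tool from outside, world axes, zero at the start; "torque": the same for the moment, N m; "grip_width": opening from 0.0 (shut) to 1.0 (fully open); "grip_force": force on a finger pad.
Only numpy, scipy, OpenCV 4.12 (cv2) and the standard library are available. Lean on these libraries where they do the work, as an engineer would, in place of code of your own. Each camera call takes 0.05 s, during which the arm holds its last target. There are 200 camera calls.

## Working session

There is one attempt and no reset: what is moved stays moved. The work goes in short steps, Python scripts to look and compute and a tool call to move; the robot and the scene stay as the last step left them, time stands still between calls to the robot, and variables do not carry over. Pictures are saved under pics/ and viewed, at most 10 in all, crops included, and the job is handed in when it is done.

Besides the shell and the picture viewer there is one more tool, called after ">>>" as name(argument=value, ...), one argument or row to a line, values as JSON. send_rows: Moves the arm, as the interface text tells. Its arguments: {"type":"object","properties":{"xyz":{"type":"array"},"dr":{"type":"array"},"jaw":{"type":"number"},"grip_force":{"type":"number"}},"required":["xyz","dr"]}

```bash
mkdir -p pics; ls; cat > h.py <<'E'
from bench import *
import numpy as np, cv2
from scipy.spatial.transform import Rotation as R
def cam(name,st=None):
    c=calibration(name); f=200/np.tan(np.radians(c["vfov"])/2)
    if name=="wrist":
        st=st or get_state(); T=np.eye(4); T[:3,:3]=R.from_rotvec(st["tool_rot"]).as_matrix(); T[:3,3]=st["position"]
        W=T@np.array(c["hand_eye"]); Rm=W[:3,:3]; o=W[:3,3]
    else:
        Rm=R.from_rotvec(c["rvec"]).as_matrix().T; o=-Rm@np.array(c["tvec"])
    return f,c["cx"],c["cy"],c["k1"],Rm,o
def ray(name,u,v,st=None):
    f,cx,cy,k,Rm,o=cam(name,st); d=np.array([(u-cx)/f,(v-cy)/f]); s=d.copy()
    for _ in range(20): s=d/(1+k*(s@s))
    w=Rm@np.array([s[0],s[1],1.]); return o,w/np.linalg.norm(w)
def onplane(name,u,v,z,st=None):
    o,w=ray(name,u,v,st); return o+w*(z-o[2])/w[2]
def snap(name,fn):
    im=get_image(name); cv2.imwrite("pics/"+fn,im[:,:,::-1]); return im
E
python3 - <<'E'
from h import *
s=get_state(); print(s)
for n in("top","side"):
    snap(n,n+"0.png"); print(n,calibration(n),cam(n)[5])
print(calibration("wrist"))
E
```

```text
pics
{'time': 0.0, 'joint_positions': array([ 1.18513836,  0.32183613, -0.07008588,  1.45165904,  0.02262978,
        1.37078535, -0.05690542]), 'qd': array([-0.0004682 ,  0.00124793, -0.00139005, -0.00071697,  0.00182223,
        0.00092486,  0.00017435]), 'joint_torque': array([-4.13809948e-04, -4.91282952e+01, -4.04176796e-01, -3.12528491e+01,
       -6.38306653e-02,  4.34051862e-02,  1.54695485e-04]), 'position': array([ 0.25272527, -0.59830298,  0.23846098]), 'tool_rot': array([-3.07723797e+00, -6.23450321e-01,  7.84505897e-04]), 'ft_force': array([ 0.76454911, -0.12646447, -0.87448881]), 'torque': array([0.01467992, 0.0446591 , 0.01947622]), 'grip_force': 0.0, 'grip_width': 1.000401178245381}
top {'vfov': 52.25541107348077, 'cx': 323.0263603617238, 'cy': 195.58127021686903, 'k1': -0.10306061418403745, 'rvec': array([ 2.15129244, -2.18178482,  0.09146647]), 'tvec': array([0.07333005, 0.57788486, 0.99957362])} [0.48018628 0.05386917 1.05118737]
side {'vfov': 48.41697781616241, 'cx': 319.7758577282822, 'cy': 199.806930793192, 'k1': -0.10647851302533082, 'rvec': array([ 0.44479282, -2.69914803,  1.20313302]), 'tvec': array([0.54923804, 0.17108171, 0.95117732])} [0.30945263 0.73821927 0.77132422]
{'vfov': 58.22610494666184, 'cx': 323.3641847184212, 'cy': 199.41773706846655, 'k1': -0.047767920639403556, 'hand_eye': array([[ 3.31289454e-04, -9.61750913e-01, -2.73925304e-01,
         7.38788460e-02],
       [ 9.99999932e-01,  3.63788419e-04, -6.78448178e-05,
        -1.05659882e-03],
       [ 1.64900668e-04, -2.73925262e-01,  9.61750967e-01,
        -1.44968717e-01],
       [ 0.00000000e+00,  0.00000000e+00,  0.00000000e+00,
         1.00000000e+00]])}
```

View pics/top0.png

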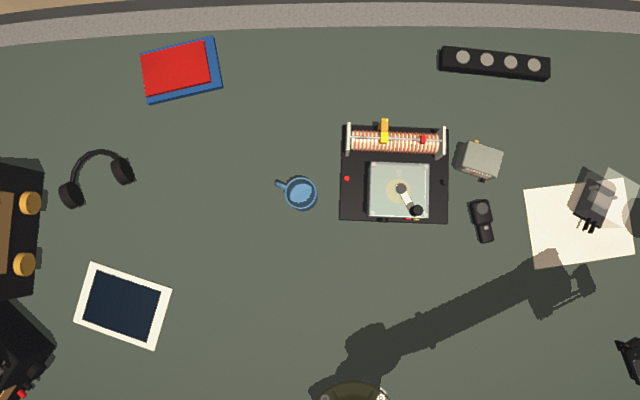

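View pics/side0.png

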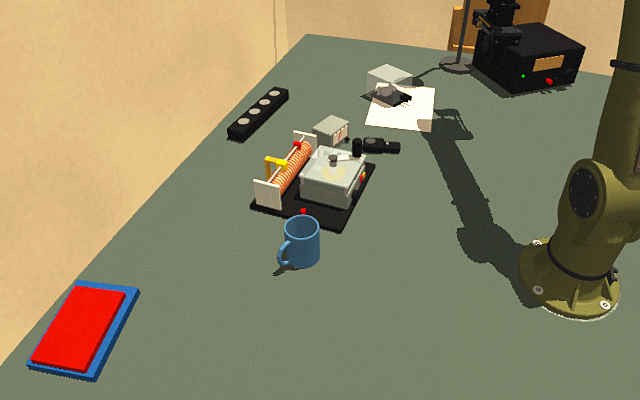

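The top view shows the plate spanning about (340..448, 124..222). The hub is near (401,188), the black knob near (417,210), the red roller at (423,140) and the yellow stop at (384,135). The side view agrees, with the mug at (300,242) well clear of the tuner.

```bash
python3 - <<'E'
from h import *
im=cv2.imread("pics/top0.png").astype(int); b,g,r=im[...,0],im[...,1],im[...,2]
def cen(m,box):
    x0,y0,x1,y1=box; M=np.zeros(m.shape,bool); M[y0:y1,x0:x1]=m[y0:y1,x0:x1]; v,u=np.nonzero(M); return u.mean(),v.mean(),len(u)
mx=im.max(2)
ro=cen((r>150)&(g<60)&(b<60),(410,130,435,150)); ye=cen((r>180)&(g>130)&(b<80),(370,110,400,150)); kn=cen(mx<45,(408,200,426,217))
print(ro,ye,kn)
print("roller",onplane("top",ro[0],ro[1],.092),"yellow",onplane("top",ye[0],ye[1],.09),"knob",onplane("top",kn[0],kn[1],.150))
print("hub",onplane("top",401,188,.115))
m=((mx<45)).astype(np.uint8); m[:118]=0;m[228:]=0;m[:,:335]=0;m[:,452:]=0
pts=np.argwhere(m)[:,::-1].astype(np.float32)
print(cv2.minAreaRect(pts))
for p in cv2.boxPoints(cv2.minAreaRect(pts)): print(p,onplane("top",*p,.014))
# housing top
for u,v in [(371,163),(429,163),(429,219),(370,217)]: print(onplane("top",u,v,.088))
big=cv2.resize(cv2.imread("pics/top0.png")[110:230,330:460],None,fx=5,fy=5,interpolation=cv2.INTER_CUBIC); cv2.imwrite("pics/topc.png",big[:600,:650])
E
```

```text
(np.float64(422.3809523809524), np.float64(138.66666666666666), 21) (np.float64(383.58620689655174), np.float64(135.5977011494253), 87) (np.float64(412.47058823529414), np.float64(210.97058823529412), 34)
roller [ 0.70689215 -0.17665293  0.092     ] yellow [ 0.71591491 -0.08333487  0.09      ] knob [ 0.52991565 -0.13406515  0.15      ]
hub [ 0.58546563 -0.11645614  0.115     ]
((392.45855712890625, 174.28729248046875), (105.43303680419922, 94.7110366821289), 3.012787342071533)
[337.32596 218.80664] [0.52039626 0.02980158 0.014     ]
[342.30386 124.2265 ] [0.76635286 0.01257476 0.014     ]
[447.59116 129.76794] [ 0.74862055 -0.26327025  0.014     ]
[442.61325 224.34808] [ 0.50196448 -0.23900144  0.014     ]
[ 0.64973607 -0.05133588  0.088     ]
[ 0.64799251 -0.19113856  0.088     ]
[ 0.51365122 -0.18588092  0.088     ]
[ 0.52064693 -0.04572973  0.088     ]
```

View pics/topc.png

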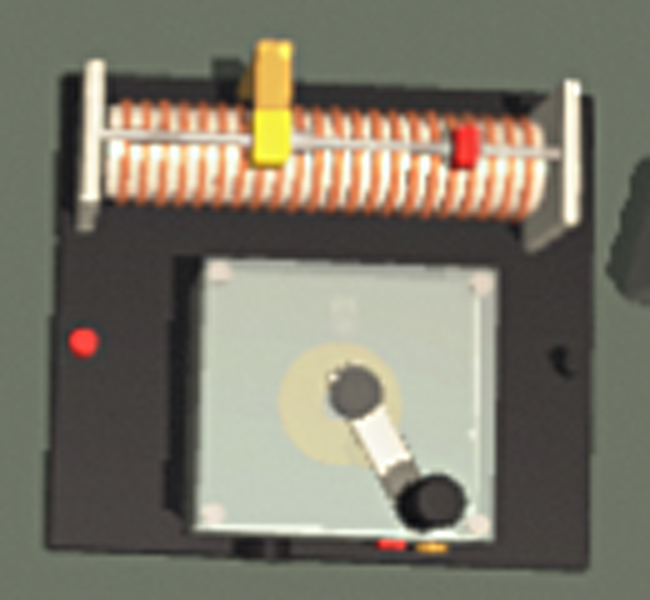

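The crop shows the hub at (401.0,188.2) in full-picture pixels, the knob top at (417.4,209.4), and the rod running from (351,136.6) to (442,140.6).

```bash
python3 - <<'E'
from h import *
P=lambda a,b,z:onplane("top",330+a/5-.4,110+b/5-.4,z)
H=[P(200,260,.088),P(497,270,.088),P(493,540,.088),P(190,527,.088)]
print("housing c",np.mean(H,0))
for i in range(4): d=H[i]-H[(i+1)%4]; print(np.linalg.norm(d),np.degrees(np.arctan2(d[1],d[0])))
a,b=P(105,133,.09),P(560,153,.09); d=a-b; print("rod",a,b,np.degrees(np.arctan2(d[1],d[0])))
for z in(.105,.115,.125): print("hub",P(355,391,z))
k=P(437,497,.158); print("knob",k)
for z in(.105,.115,.125): h=P(355,391,z); print(np.linalg.norm((k-h)[:2]),np.degrees(np.arctan2(*(k-h)[1::-1])))
print("ro",P(464,147,.09),"ye",P(270,130,.09))
s=get_state(); print(R.from_rotvec(s["tool_rot"]).as_matrix())
E
```

```text
housing c [ 0.58554253 -0.11584752  0.088     ]
0.14315992211196513 87.33873822416336
0.12972009688814662 -3.0910424917481945
0.14416682506579 -93.36324369455536
0.12796532590091542 176.45704264331124
rod [ 0.71547663 -0.00378368  0.09      ] [ 0.70318469 -0.22394828  0.09      ] 86.80445560016462
hub [ 0.58707418 -0.1173503   0.105     ]
hub [ 0.58594451 -0.11554073  0.115     ]
hub [ 0.58481484 -0.11373115  0.125     ]
knob [ 0.53365277 -0.14258016  0.158     ]
0.059079547993967675 -154.7195738969004
0.05886898285082831 -152.6570567232885
0.058735191363405145 -150.5824420132742
ro [ 0.70654228 -0.17714376  0.09      ] ye [ 0.71590885 -0.08336801  0.09      ]
[[ 9.21123824e-01  3.89268897e-01 -7.91771936e-04]
 [ 3.89269680e-01 -9.21122542e-01  1.54235507e-03]
 [-1.28928124e-04 -1.72891280e-03 -9.99998497e-01]]
```

>>> send_rows(
  xyz=[
    [20, -14, 0],
    [48, -34, 0],
    [77, -55, 0],
    [107, -76, 0],
    [137, -97, 0],
    [167, -118, 0],
    [197, -140, 0],
    [227, -161, 0],
    [257, -182, 0],
    [284, -202, 0],
  ],
  dr=[
    [0, 0, 0.04],
    [0, 0, 0.08],
    [0, 0, 0.12],
    [0, 0, 0.16],
    [0, 0, 0.2],
    [0, 0, 0.24],
    [0, 0, 0.28],
    [0, 0, 0.32],
    [0, 0, 0.36],
    [0, 0, 0.4],
  ],
  jaw=60,
)

```text
time: 0.93
position: [0.4368, -0.2998, 0.2393]
tool_rot: [-3.141, 0.002, 0.0]
ft_force: [-0.4, 0.4, 0.3]
grip_width: 0.694
grip_force: 0.0
```

>>> send_rows(
  xyz=[
    [16, -26, 0],
    [32, -52, 0],
    [48, -78, 0],
    [64, -104, 0],
    [78, -127, 0],
    [89, -145, 0],
    [96, -156, 0],
    [98, -159, 0],
    [98, -159, 0],
    [98, -159, 0],
  ],
  dr=[
    [0, 0, 0],
    [0, 0, 0],
    [0, 0, 0],
    [0, 0, 0],
    [0, 0, 0],
    [0, 0, 0],
    [0, 0, 0],
    [0, 0, 0],
    [0, 0, 0],
    [0, 0, 0],
  ],
)

```text
time: 1.77
position: [0.5334, -0.1442, 0.2392]
tool_rot: [3.141, -0.002, -0.002]
ft_force: [0.1, -0.4, -0.4]
grip_width: 0.687
grip_force: 0.0
```

```bash
python3 - <<'E'
from h import *
import bench; print([n for n in dir(bench) if n[0]!='_'], getattr(bench,'nose_length',None))
s=get_state(); print(s["time"],s["position"],s["ft_force"],s["grip_width"]); print(R.from_rotvec(s["tool_rot"]).as_matrix().round(4))
snap("wrist","w1.png")
E
```

```text
['MotionError', 'calibration', 'close_job', 'get_image', 'get_state', 'nose_length'] 0.017
1.7667 [ 0.53337006 -0.144193    0.23916011] [ 0.1181036  -0.36441662 -0.42163478] 0.687110951956834
[[ 1.0e+00 -1.1e-03 -1.1e-03]
 [-1.1e-03 -1.0e+00 -6.0e-04]
 [-1.1e-03  6.0e-04 -1.0e+00]]
```

View pics/w1.png

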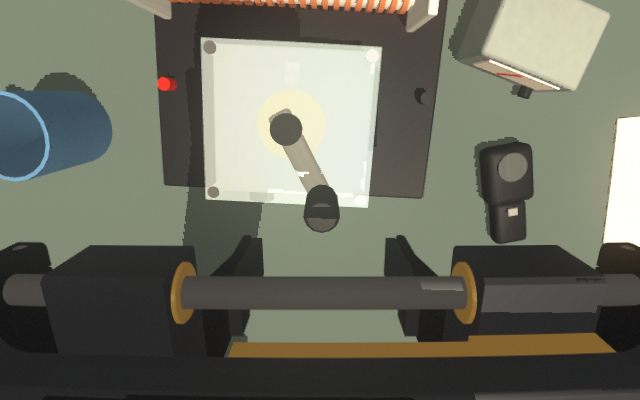

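The wrist view shows the knob at about (321,208), with its lower dark disc at about (321,214) being the top face. The hub top is at (286,129), and the mug, meter and mic are well to the sides.

```bash
python3 - <<'E'
from h import *
s=get_state()
for v in (210,214): print("knob",onplane("wrist",321,v,.158,s))
for z in(.11,.12): print("hub",onplane("wrist",286,129,z,s))
c=[(205,39),(381,46),(367,207),(206,199)]
p=[onplane("wrist",*q,.088,s) for q in c]; print(np.round(p,4),np.mean(p,0))
for i in range(4): d=p[i]-p[(i+1)%4]; print(np.linalg.norm(d),np.degrees(np.arctan2(d[1],d[0])))
E
```

```text
knob [ 0.53501952 -0.14267644  0.158     ]
knob [ 0.53223895 -0.1426663   0.158     ]
hub [ 0.58379252 -0.11618341  0.11      ]
hub [ 0.58463773 -0.11721017  0.12      ]
[[ 0.651  -0.0532  0.088 ]
 [ 0.6453 -0.1889  0.088 ]
 [ 0.5154 -0.1819  0.088 ]
 [ 0.5228 -0.0431  0.088 ]] [ 0.58362746 -0.11677764  0.088     ]
0.13580107122621118 87.55445065165829
0.13005369689084323 -3.0891218573573154
0.13900190469891852 -93.06946703508893
0.12861608102102026 175.4810125421527
```

>>> send_rows(
  xyz=[
    [0, -1, 8],
    [0, -1, 22],
    [0, -1, 38],
    [0, -1, 54],
    [0, -1, 70],
    [0, -1, 83],
    [0, -1, 93],
    [0, -1, 99],
    [0, -1, 101],
    [0, -1, 101],
  ],
  dr=[
    [0, 0, 0],
    [0, 0, 0],
    [0, 0, 0],
    [0, 0, 0],
    [0, 0, 0],
    [0, 0, 0],
    [0, 0, 0],
    [0, 0, 0],
    [0, 0, 0],
    [0, 0, 0],
  ],
  jaw=60,
)

```text
time: 2.65
position: [0.5338, -0.1424, 0.1383]
tool_rot: [-3.142, 0.001, 0.001]
ft_force: [0.1, 0.4, 0.2]
grip_width: 0.692
grip_force: 0.0
```

>>> send_rows(
  xyz=[
    [0, 0, 0],
    [0, 0, 0],
    [0, 0, 0],
    [0, 0, 0],
    [0, 0, 0],
    [0, 0, 0],
    [0, 0, 0],
    [0, 0, 0],
    [0, 0, 0],
    [0, 0, 0],
  ],
  dr=[
    [0, 0, 0],
    [0, 0, 0],
    [0, 0, 0],
    [0, 0, 0],
    [0, 0, 0],
    [0, 0, 0],
    [0, 0, 0],
    [0, 0, 0],
    [0, 0, 0],
    [0, 0, 0],
  ],
  jaw=15,
  grip_force=45,
)

```text
time: 3.48
position: [0.534, -0.1426, 0.1387]
tool_rot: [3.141, -0.001, 0.0]
ft_force: [-0.6, -2.0, 2.0]
grip_width: 0.276
grip_force: 45.0
```

```bash
python3 - <<'E'
from h import *
s=get_state(); print(s["time"],s["position"],s["ft_force"],s["grip_width"]*87,s["grip_force"])
snap("wrist","w2.png"); snap("side","s2.png"); im=cv2.imread("pics/s2.png")[100:240,220:420]; w=cv2.imread("pics/w2.png")
cv2.imwrite("pics/c2.png",np.vstack([cv2.resize(im,(420,294),interpolation=cv2.INTER_CUBIC),cv2.resize(w,(420,262))]))
E
```

```text
3.4833 [ 0.53402573 -0.14257964  0.13871675] [-0.55948568 -2.03938948  1.97801813] 24.048314261311678 44.993036817759275
```

View pics/c2.png

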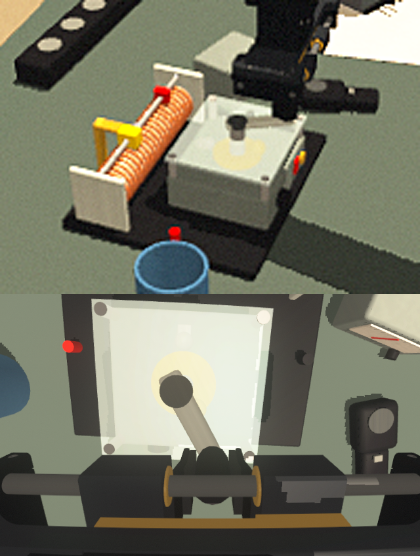

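```bash
cat > circ.py <<'E'
import numpy as np
def rows(C,r,cmd,thetas,yaw=np.radians(-3.2)):
    phi=yaw-np.asarray(thetas); p=np.c_[C[0]+r*np.cos(phi),C[1]+r*np.sin(phi)]
    d=(p-cmd)*1000; return [[round(a,1),round(-b,1),0] for a,b in d],p[-1]
E
python3 - <<'E'
from circ import *
C=(.5873,-.1151); D=2*np.pi/80; c=np.array([.534,-.1426])
a=np.arctan2(*(c-C)[::-1]); th=np.radians(-3.2)-a; print(th, np.hypot(*(c-C)))
s=np.minimum(np.arange(1,11)/5,1)*D; t=th+np.cumsum(s); 
for i in range(3):
    q,c=rows(C,.06,c,t); print("th",t[-1],"end",c.round(4)); print(q); t=t[-1]+D*np.arange(1,11)
E
```

```text
2.6094180809313694 0.059976161931220656
th 3.237736611649328 end [ 0.528 -0.106]
[[np.float64(-0.4), np.float64(-0.8), 0], [np.float64(-1.3), np.float64(-2.5), 0], [np.float64(-2.4), np.float64(-5.1), 0], [np.float64(-3.7), np.float64(-8.7), 0], [np.float64(-5.0), np.float64(-13.2), 0], [np.float64(-5.9), np.float64(-17.8), 0], [np.float64(-6.5), np.float64(-22.5), 0], [np.float64(-6.7), np.float64(-27.2), 0], [np.float64(-6.5), np.float64(-31.9), 0], [np.float64(-6.0), np.float64(-36.6), 0]]
th 4.023134775046776 end [ 0.5518 -0.0667]
[[np.float64(0.9), np.float64(-4.6), 0], [np.float64(2.2), np.float64(-9.2), 0], [np.float64(3.8), np.float64(-13.6), 0], [np.float64(5.7), np.float64(-17.9), 0], [np.float64(8.0), np.float64(-22.0), 0], [np.float64(10.6), np.float64(-25.9), 0], [np.float64(13.5), np.float64(-29.6), 0], [np.float64(16.7), np.float64(-33.1), 0], [np.float64(20.1), np.float64(-36.3), 0], [np.float64(23.8), np.float64(-39.3), 0]]
th 4.808532938444224 end [ 0.5964 -0.0558]
[[np.float64(3.9), np.float64(-2.6), 0], [np.float64(8.0), np.float64(-5.0), 0], [np.float64(12.3), np.float64(-7.0), 0], [np.float64(16.7), np.float64(-8.6), 0], [np.float64(21.2), np.float64(-9.9), 0], [np.float64(25.8), np.float64(-10.9), 0], [np.float64(30.5), np.float64(-11.4), 0], [np.float64(35.2), np.float64(-11.6), 0], [np.float64(39.9), np.float64(-11.5), 0], [np.float64(44.6), np.float64(-10.9), 0]]
```

>>> send_rows(
  xyz=[
    [-0.4, -0.8, 0],
    [-1.3, -2.5, 0],
    [-2.4, -5.1, 0],
    [-3.7, -8.7, 0],
    [-5.0, -13.2, 0],
    [-5.9, -17.8, 0],
    [-6.5, -22.5, 0],
    [-6.7, -27.2, 0],
    [-6.5, -31.9, 0],
    [-6.0, -36.6, 0],
  ],
  dr=[
    [0, 0, 0],
    [0, 0, 0],
    [0, 0, 0],
    [0, 0, 0],
    [0, 0, 0],
    [0, 0, 0],
    [0, 0, 0],
    [0, 0, 0],
    [0, 0, 0],
    [0, 0, 0],
  ],
)

```text
time: 4.42
position: [0.5285, -0.1055, 0.1387]
tool_rot: [3.141, -0.0, 0.002]
ft_force: [3.3, -5.4, -0.8]
grip_width: 0.277
grip_force: 45.0
```

>>> send_rows(
  xyz=[
    [0.9, -4.6, 0],
    [2.2, -9.2, 0],
    [3.8, -13.6, 0],
    [5.7, -17.9, 0],
    [8.0, -22.0, 0],
    [10.6, -25.9, 0],
    [13.5, -29.6, 0],
    [16.7, -33.1, 0],
    [20.1, -36.3, 0],
    [23.8, -39.3, 0],
  ],
  dr=[
    [0, 0, 0],
    [0, 0, 0],
    [0, 0, 0],
    [0, 0, 0],
    [0, 0, 0],
    [0, 0, 0],
    [0, 0, 0],
    [0, 0, 0],
    [0, 0, 0],
    [0, 0, 0],
  ],
)

```text
time: 5.25
position: [0.5513, -0.068, 0.1386]
tool_rot: [3.139, -0.002, -0.002]
ft_force: [-0.6, -8.2, 2.7]
grip_width: 0.276
grip_force: 45.0
```

```bash
python3 - <<'E'
from h import *
s=get_state(); print(s["time"],s["position"],s["ft_force"],s["torque"],s["grip_width"]*87,s["grip_force"],R.from_rotvec(s["tool_rot"]).as_matrix().round(4))
E
```

```text
5.25 [ 0.55126746 -0.06796034  0.13864604] [-0.62613982 -8.19380657  2.67392162] [-1.75325169 -0.0510463   0.0866315 ] 24.027256295125785 44.99362148344517 [[ 1.     -0.0012 -0.0012]
 [-0.0012 -1.     -0.003 ]
 [-0.0012  0.003  -1.    ]]
```

```bash
python3 - <<'E'
from circ import *
C0=np.array((.5873,-.1151));C=np.array((.5878,-.1160)); D=2*np.pi/80; th=4.023134775046776
yaw=np.radians(-3.2); P=lambda C,t:C+.06*np.array([np.cos(yaw-t),np.sin(yaw-t)])
c=P(C0,th)
for i in range(10):
    t=th+D*np.arange(1,11)
    if i==0:
        p=np.array([P(C0+(C-C0)*(j+1)/10,x) for j,x in enumerate(t)]); q=(p-c)*1000; q=[[round(a,1),round(-b,1),0] for a,b in q]; c=p[-1]
    else: q,c=rows(C,.06,c,t)
    th=t[-1]; print(i,"th %.2f"%th,c.round(4),str([[float(v) for v in r] for r in q]).replace(".0]","]"))
E
```

```text
0 th 4.81 [ 0.5969 -0.0567] [[4.0, -2.5, 0], [8.1, -4.8, 0], [12.4, -6.7, 0], [16.9, -8.2, 0], [21.5, -9.5, 0], [26.1, -10.3, 0], [30.9, -10.8, 0], [35.6, -10.9, 0], [40.4, -10.7, 0], [45.1, -10.0, 0]]
1 th 5.59 [ 0.6362 -0.0805] [[4.6, 0.9, 0], [9.2, 2.2, 0], [13.6, 3.8, 0], [17.9, 5.7, 0], [22.0, 8.0, 0], [25.9, 10.6, 0], [29.6, 13.5, 0], [33.1, 16.7, 0], [36.3, 20.1, 0], [39.3, 23.8, 0]]
2 th 6.38 [ 0.6471 -0.1251] [[2.6, 3.9, 0], [5.0, 8.0, 0], [7.0, 12.3, 0], [8.6, 16.7, 0], [9.9, 21.2, 0], [10.9, 25.8, 0], [11.4, 30.5, 0], [11.6, 35.2, 0], [11.5, 39.9, 0], [10.9, 44.6, 0]]
3 th 7.16 [ 0.6233 -0.1644] [[-0.9, 4.6, 0], [-2.2, 9.2, 0], [-3.8, 13.6, 0], [-5.7, 17.9, 0], [-8.0, 22.0, 0], [-10.6, 25.9, 0], [-13.5, 29.6, 0], [-16.7, 33.1, 0], [-20.1, 36.3, 0], [-23.8, 39.3, 0]]
4 th 7.95 [ 0.5787 -0.1753] [[-3.9, 2.6, 0], [-8.0, 5.0, 0], [-12.3, 7.0, 0], [-16.7, 8.6, 0], [-21.2, 9.9, 0], [-25.8, 10.9, 0], [-30.5, 11.4, 0], [-35.2, 11.6, 0], [-39.9, 11.5, 0], [-44.6, 10.9, 0]]
5 th 8.74 [ 0.5394 -0.1515] [[-4.6, -0.9, 0], [-9.2, -2.2, 0], [-13.6, -3.8, 0], [-17.9, -5.7, 0], [-22.0, -8.
[... 212 characters left out ...]
2, 0], [-10.9, -25.8, 0], [-11.4, -30.5, 0], [-11.6, -35.2, 0], [-11.5, -39.9, 0], [-10.9, -44.6, 0]]
7 th 10.31 [ 0.5523 -0.0676] [[0.9, -4.6, 0], [2.2, -9.2, 0], [3.8, -13.6, 0], [5.7, -17.9, 0], [8.0, -22.0, 0], [10.6, -25.9, 0], [13.5, -29.6, 0], [16.7, -33.1, 0], [20.1, -36.3, 0], [23.8, -39.3, 0]]
8 th 11.09 [ 0.5969 -0.0567] [[3.9, -2.6, 0], [8.0, -5.0, 0], [12.3, -7.0, 0], [16.7, -8.6, 0], [21.2, -9.9, 0], [25.8, -10.9, 0], [30.5, -11.4, 0], [35.2, -11.6, 0], [39.9, -11.5, 0], [44.6, -10.9, 0]]
9 th 11.88 [ 0.6362 -0.0805] [[4.6, 0.9, 0], [9.2, 2.2, 0], [13.6, 3.8, 0], [17.9, 5.7, 0], [22.0, 8.0, 0], [25.9, 10.6, 0], [29.6, 13.5, 0], [33.1, 16.7, 0], [36.3, 20.1, 0], [39.3, 23.8, 0]]
```

>>> send_rows(
  xyz=[
    [4.0, -2.5, 0],
    [8.1, -4.8, 0],
    [12.4, -6.7, 0],
    [16.9, -8.2, 0],
    [21.5, -9.5, 0],
    [26.1, -10.3, 0],
    [30.9, -10.8, 0],
    [35.6, -10.9, 0],
    [40.4, -10.7, 0],
    [45.1, -10.0, 0],
  ],
  dr=[
    [0, 0, 0],
    [0, 0, 0],
    [0, 0, 0],
    [0, 0, 0],
    [0, 0, 0],
    [0, 0, 0],
    [0, 0, 0],
    [0, 0, 0],
    [0, 0, 0],
    [0, 0, 0],
  ],
  grip_force=55,
)

```text
time: 6.08
position: [0.5947, -0.0561, 0.1386]
tool_rot: [3.141, -0.0, -0.009]
ft_force: [-5.1, -3.4, 6.4]
grip_width: 0.271
grip_force: 55.0
```

>>> send_rows(
  xyz=[
    [4.6, 0.9, 0],
    [9.2, 2.2, 0],
    [13.6, 3.8, 0],
    [17.9, 5.7, 0],
    [22.0, 8.0, 0],
    [25.9, 10.6, 0],
    [29.6, 13.5, 0],
    [33.1, 16.7, 0],
    [36.3, 20.1, 0],
    [39.3, 23.8, 0],
  ],
  dr=[
    [0, 0, 0],
    [0, 0, 0],
    [0, 0, 0],
    [0, 0, 0],
    [0, 0, 0],
    [0, 0, 0],
    [0, 0, 0],
    [0, 0, 0],
    [0, 0, 0],
    [0, 0, 0],
  ],
)

```text
time: 6.92
position: [0.6337, -0.077, 0.1386]
tool_rot: [-3.139, -0.003, 0.01]
ft_force: [-5.9, 2.0, 6.5]
grip_width: 0.275
grip_force: 55.0
```

>>> send_rows(
  xyz=[
    [2.6, 3.9, 0],
    [5.0, 8.0, 0],
    [7.0, 12.3, 0],
    [8.6, 16.7, 0],
    [9.9, 21.2, 0],
    [10.9, 25.8, 0],
    [11.4, 30.5, 0],
    [11.6, 35.2, 0],
    [11.5, 39.9, 0],
    [10.9, 44.6, 0],
  ],
  dr=[
    [0, 0, 0],
    [0, 0, 0],
    [0, 0, 0],
    [0, 0, 0],
    [0, 0, 0],
    [0, 0, 0],
    [0, 0, 0],
    [0, 0, 0],
    [0, 0, 0],
    [0, 0, 0],
  ],
)

```text
time: 7.75
position: [0.6457, -0.1015, 0.1387]
tool_rot: [-3.114, -0.022, 0.009]
ft_force: [-5.6, 34.3, 6.1]
grip_width: 0.273
grip_force: 55.0
```

>>> send_rows(
  xyz=[
    [-0.9, 4.6, 0],
    [-2.2, 9.2, 0],
    [-3.8, 13.6, 0],
    [-5.7, 17.9, 0],
    [-8.0, 22.0, 0],
    [-10.6, 25.9, 0],
    [-13.5, 29.6, 0],
    [-16.7, 33.1, 0],
    [-20.1, 36.3, 0],
    [-23.8, 39.3, 0],
  ],
  dr=[
    [0, 0, 0],
    [0, 0, 0],
    [0, 0, 0],
    [0, 0, 0],
    [0, 0, 0],
    [0, 0, 0],
    [0, 0, 0],
    [0, 0, 0],
    [0, 0, 0],
    [0, 0, 0],
  ],
)

```text
time: 8.58
position: [0.6259, -0.1619, 0.1389]
tool_rot: [-3.14, -0.003, -0.009]
ft_force: [7.8, -2.2, -2.8]
grip_width: 0.277
grip_force: 55.0
```

```bash
python3 - <<'E'
from h import *
s=get_state(); print(s["time"],s["position"],s["ft_force"],s["torque"],s["grip_width"]*87,s["grip_force"],R.from_rotvec(s["tool_rot"]).as_matrix().round(4))
E
```

```text
8.5833 [ 0.62591302 -0.16185291  0.13890111] [ 7.81807256 -2.17878662 -2.78200545] [-0.51387811 -1.71943083  0.04372887] 24.06326349739424 54.97618671040982 [[ 1.      0.0018  0.0059]
 [ 0.0018 -1.      0.0018]
 [ 0.0059 -0.0018 -1.    ]]
```

The arm lagged about 24 mm at the heavy point, with 34 N on the tool. I'll carry on at this pace round to the next heavy point, then take that one much more slowly.

>>> send_rows(
  xyz=[
    [-3.9, 2.6, 0],
    [-8.0, 5.0, 0],
    [-12.3, 7.0, 0],
    [-16.7, 8.6, 0],
    [-21.2, 9.9, 0],
    [-25.8, 10.9, 0],
    [-30.5, 11.4, 0],
    [-35.2, 11.6, 0],
    [-39.9, 11.5, 0],
    [-44.6, 10.9, 0],
  ],
  dr=[
    [0, 0, 0],
    [0, 0, 0],
    [0, 0, 0],
    [0, 0, 0],
    [0, 0, 0],
    [0, 0, 0],
    [0, 0, 0],
    [0, 0, 0],
    [0, 0, 0],
    [0, 0, 0],
  ],
)

```text
time: 9.42
position: [0.5796, -0.1752, 0.1388]
tool_rot: [3.141, -0.0, 0.004]
ft_force: [4.3, -5.4, -0.2]
grip_width: 0.273
grip_force: 55.0
```

>>> send_rows(
  xyz=[
    [-4.6, -0.9, 0],
    [-9.2, -2.2, 0],
    [-13.6, -3.8, 0],
    [-17.9, -5.7, 0],
    [-22.0, -8.0, 0],
    [-25.9, -10.6, 0],
    [-29.6, -13.5, 0],
    [-33.1, -16.7, 0],
    [-36.3, -20.1, 0],
    [-39.3, -23.8, 0],
  ],
  dr=[
    [0, 0, 0],
    [0, 0, 0],
    [0, 0, 0],
    [0, 0, 0],
    [0, 0, 0],
    [0, 0, 0],
    [0, 0, 0],
    [0, 0, 0],
    [0, 0, 0],
    [0, 0, 0],
  ],
)

```text
time: 10.25
position: [0.5392, -0.1512, 0.1387]
tool_rot: [3.141, -0.001, 0.0]
ft_force: [2.5, -4.9, 0.2]
grip_width: 0.277
grip_force: 55.0
```

>>> send_rows(
  xyz=[
    [-2.6, -3.9, 0],
    [-5.0, -8.0, 0],
    [-7.0, -12.3, 0],
    [-8.6, -16.7, 0],
    [-9.9, -21.2, 0],
    [-10.9, -25.8, 0],
    [-11.4, -30.5, 0],
    [-11.6, -35.2, 0],
    [-11.5, -39.9, 0],
    [-10.9, -44.6, 0],
  ],
  dr=[
    [0, 0, 0],
    [0, 0, 0],
    [0, 0, 0],
    [0, 0, 0],
    [0, 0, 0],
    [0, 0, 0],
    [0, 0, 0],
    [0, 0, 0],
    [0, 0, 0],
    [0, 0, 0],
  ],
)

```text
time: 11.08
position: [0.5285, -0.1061, 0.1387]
tool_rot: [3.141, -0.0, 0.0]
ft_force: [-0.0, -5.1, 2.8]
grip_width: 0.274
grip_force: 55.0
```

>>> send_rows(
  xyz=[
    [0.9, -4.6, 0],
    [2.2, -9.2, 0],
    [3.8, -13.6, 0],
    [5.7, -17.9, 0],
    [8.0, -22.0, 0],
    [10.6, -25.9, 0],
    [13.5, -29.6, 0],
    [16.7, -33.1, 0],
    [20.1, -36.3, 0],
    [23.8, -39.3, 0],
  ],
  dr=[
    [0, 0, 0],
    [0, 0, 0],
    [0, 0, 0],
    [0, 0, 0],
    [0, 0, 0],
    [0, 0, 0],
    [0, 0, 0],
    [0, 0, 0],
    [0, 0, 0],
    [0, 0, 0],
  ],
)

```text
time: 11.92
position: [0.552, -0.0675, 0.1386]
tool_rot: [3.141, -0.001, -0.002]
ft_force: [-1.2, -5.6, 4.6]
grip_width: 0.276
grip_force: 55.0
```

>>> send_rows(
  xyz=[
    [3.9, -2.6, 0],
    [8.0, -5.0, 0],
    [12.3, -7.0, 0],
    [16.7, -8.6, 0],
    [21.2, -9.9, 0],
    [25.8, -10.9, 0],
    [30.5, -11.4, 0],
    [35.2, -11.6, 0],
    [39.9, -11.5, 0],
    [44.6, -10.9, 0],
  ],
  dr=[
    [0, 0, 0],
    [0, 0, 0],
    [0, 0, 0],
    [0, 0, 0],
    [0, 0, 0],
    [0, 0, 0],
    [0, 0, 0],
    [0, 0, 0],
    [0, 0, 0],
    [0, 0, 0],
  ],
)

```text
time: 12.75
position: [0.5954, -0.0562, 0.1386]
tool_rot: [3.141, -0.001, -0.007]
ft_force: [-5.1, -4.9, 8.6]
grip_width: 0.275
grip_force: 55.0
```

```bash
python3 - <<'E'
from h import *
from circ import *
s=get_state(); print(s["time"],s["position"],s["ft_force"],s["torque"],s["joint_positions"].round(3))
snap("top","t3.png"); cv2.imwrite("pics/t3c.png",cv2.resize(cv2.imread("pics/t3.png")[110:230,330:460],None,fx=4,fy=4,interpolation=cv2.INTER_CUBIC))
D=2*np.pi/80; C=np.array((.5878,-.1160)); yaw=np.radians(-3.2); th=4.023134775046776+D*90
c=C+.06*np.array([np.cos(yaw-th),np.sin(yaw-th)])
for n in ([1,1,1,1,1,1,.9,.8,.65,.5],[.35]*10,[.35]*10,[.35]*10,[.35]*10):
    t=th+D*np.cumsum(n); q,c=rows(C,.06,c,t); th=t[-1]; print("th %.2f"%th,c.round(4),[[float(v) for v in r] for r in q])
E
```

```text
12.75 [ 0.59536415 -0.05617835  0.13856414] [-5.09637481 -4.86735412  8.6017619 ] [-1.03301978  1.19228849  0.02556671] [ 0.466  0.324 -0.499  1.691  0.166  1.173 -1.647]
th 11.79 [ 0.6328 -0.0763] [[4.6, 0.9, 0.0], [9.2, 2.2, 0.0], [13.6, 3.8, 0.0], [17.9, 5.7, 0.0], [22.0, 8.0, 0.0], [25.9, 10.6, 0.0], [29.3, 13.2, 0.0], [32.1, 15.7, 0.0], [34.3, 17.8, 0.0], [35.9, 19.6, 0.0]]
th 12.06 [ 0.6419 -0.09  ] [[1.1, 1.3, 0.0], [2.1, 2.5, 0.0], [3.1, 3.8, 0.0], [4.1, 5.2, 0.0], [5.0, 6.5, 0.0], [5.9, 7.9, 0.0], [6.8, 9.3, 0.0], [7.6, 10.8, 0.0], [8.4, 12.2, 0.0], [9.1, 13.7, 0.0]]
th 12.34 [ 0.6469 -0.1056] [[0.7, 1.5, 0.0], [1.3, 3.0, 0.0], [2.0, 4.5, 0.0], [2.5, 6.1, 0.0], [3.1, 7.7, 0.0], [3.5, 9.2, 0.0], [4.0, 10.8, 0.0], [4.4, 12.4, 0.0], [4.7, 14.0, 0.0], [5.0, 15.7, 0.0]]
th 12.61 [ 0.6475 -0.122 ] [[0.3, 1.6, 0.0], [0.5, 3.3, 0.0], [0.7, 4.9, 0.0], [0.8, 6.5, 0.0], [0.9, 8.2, 0.0], [0.9, 9.8, 0.0], [0.9, 11.5, 0.0], [0.8, 13.1, 0.0], [0.7, 14.8, 0.0], [0.6, 16.4, 0.0]]
th 12.89 [ 0.6436 -0.138 ] [[-0.2, 1.6, 0.0], [-0.4, 3.3, 0.0], [-0.7, 4.9, 0.0], [-1.0, 6.5, 0.0], [-1.4, 8.1, 0.0], [-1.8, 9.7, 0.0], [-2.3, 11.3, 0.0], [-2.8, 12.9, 0.0], [-3.3, 14.4, 0.0], [-3.9, 16.0, 0.0]]
```

View pics/t3c.png

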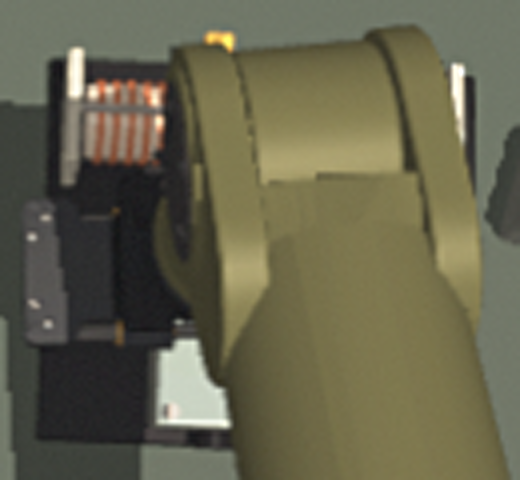

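The arm hides the tuner in this picture. I'll ease into the heavy point slowly and read the forces as I go.

>>> send_rows(
  xyz=[
    [4.6, 0.9, 0],
    [9.2, 2.2, 0],
    [13.6, 3.8, 0],
    [17.9, 5.7, 0],
    [22.0, 8.0, 0],
    [25.9, 10.6, 0],
    [29.3, 13.2, 0],
    [32.1, 15.7, 0],
    [34.3, 17.8, 0],
    [35.9, 19.6, 0],
  ],
  dr=[
    [0, 0, 0],
    [0, 0, 0],
    [0, 0, 0],
    [0, 0, 0],
    [0, 0, 0],
    [0, 0, 0],
    [0, 0, 0],
    [0, 0, 0],
    [0, 0, 0],
    [0, 0, 0],
  ],
)

```text
time: 13.63
position: [0.6307, -0.0736, 0.1386]
tool_rot: [-3.139, -0.001, 0.009]
ft_force: [-7.5, -0.9, 9.5]
grip_width: 0.27
grip_force: 55.0
```

>>> send_rows(
  xyz=[
    [1.1, 1.3, 0],
    [2.1, 2.5, 0],
    [3.1, 3.8, 0],
    [4.1, 5.2, 0],
    [5.0, 6.5, 0],
    [5.9, 7.9, 0],
    [6.8, 9.3, 0],
    [7.6, 10.8, 0],
    [8.4, 12.2, 0],
    [9.1, 13.7, 0],
  ],
  dr=[
    [0, 0, 0],
    [0, 0, 0],
    [0, 0, 0],
    [0, 0, 0],
    [0, 0, 0],
    [0, 0, 0],
    [0, 0, 0],
    [0, 0, 0],
    [0, 0, 0],
    [0, 0, 0],
  ],
)

```text
time: 14.47
position: [0.6399, -0.0856, 0.1386]
tool_rot: [-3.137, -0.003, 0.009]
ft_force: [-6.9, 1.5, 7.5]
grip_width: 0.272
grip_force: 55.0
```

```bash
python3 - <<'E'
from h import *
s=get_state(); print(s["time"],s["position"],s["ft_force"],s["torque"],s["joint_positions"].round(3),s["qd"].round(3),s["tool_rot"])
E
```

```text
14.4667 [ 0.63986816 -0.08563995  0.13858865] [-6.94177144  1.4930471   7.53610299] [ 0.26722327  1.42265394 -0.0102612 ] [ 0.464  0.421 -0.476  1.567  0.197  1.209 -1.615] [ 0.012  0.022  0.008 -0.029  0.003  0.005  0.025] [-3.13724471e+00 -3.13394559e-03  8.68422351e-03]
```

>>> send_rows(
  xyz=[
    [0.7, 1.5, 0],
    [1.3, 3.0, 0],
    [2.0, 4.5, 0],
    [2.5, 6.1, 0],
    [3.1, 7.7, 0],
    [3.5, 9.2, 0],
    [4.0, 10.8, 0],
    [4.4, 12.4, 0],
    [4.7, 14.0, 0],
    [5.0, 15.7, 0],
  ],
  dr=[
    [0, 0, 0],
    [0, 0, 0],
    [0, 0, 0],
    [0, 0, 0],
    [0, 0, 0],
    [0, 0, 0],
    [0, 0, 0],
    [0, 0, 0],
    [0, 0, 0],
    [0, 0, 0],
  ],
)

```text
time: 15.3
position: [0.645, -0.0973, 0.1386]
tool_rot: [-3.132, -0.007, 0.009]
ft_force: [-7.3, 8.5, 9.7]
grip_width: 0.273
grip_force: 55.0
```

```bash
python3 - <<'E'
from h import *
s=get_state(); print(s["time"],s["position"],s["ft_force"],s["torque"],s["joint_positions"].round(3),s["qd"].round(3),s["tool_rot"])
E
```

```text
15.3 [ 0.6450305  -0.09734795  0.13856698] [-7.25108734  8.48200112  9.67288489] [ 1.79245519  1.53911929 -0.01872244] [ 0.477  0.434 -0.471  1.548  0.195  1.214 -1.593] [ 0.016  0.012 -0.001 -0.016 -0.016  0.012  0.031] [-3.13216457 -0.00675085  0.00880476]
```

>>> send_rows(
  xyz=[
    [0, 0.2, 0],
    [0.1, 0.4, 0],
    [0.1, 0.6, 0],
    [0.1, 0.8, 0],
    [0.2, 1.0, 0],
    [0.2, 1.2, 0],
    [0.2, 1.4, 0],
    [0.3, 1.6, 0],
    [0.3, 1.8, 0],
    [0.3, 2.0, 0],
  ],
  dr=[
    [0, 0, 0],
    [0, 0, 0],
    [0, 0, 0],
    [0, 0, 0],
    [0, 0, 0],
    [0, 0, 0],
    [0, 0, 0],
    [0, 0, 0],
    [0, 0, 0],
    [0, 0, 0],
  ],
)

```text
time: 16.13
position: [0.6451, -0.0976, 0.1386]
tool_rot: [-3.131, -0.009, 0.01]
ft_force: [-8.4, 9.0, 9.2]
grip_width: 0.277
grip_force: 55.0
```

```bash
python3 - <<'E'
from h import *
s=get_state(); print(s["time"],s["position"],s["ft_force"],s["torque"],s["joint_positions"].round(3),s["qd"].round(3),s["tool_rot"])
E
```

```text
16.1333 [ 0.64511916 -0.09757197  0.13857108] [-8.44782571  8.99322359  9.20910875] [ 1.92420952  1.5802593  -0.03157256] [ 0.478  0.435 -0.471  1.546  0.194  1.215 -1.59 ] [ 0.     0.002  0.    -0.    -0.001 -0.002  0.003] [-3.13057486 -0.00914847  0.00983041]
```

```bash
cat > g.py <<'E'
from circ import *
import sys
C=np.array((.5878,-.1160)); yaw=np.radians(-3.2)
def P(th): return C+.06*np.array([np.cos(yaw-th),np.sin(yaw-th)])
def go(*ths):
    for a,b in zip(ths,ths[1:]):
        q,_=rows(C,.06,P(a),np.linspace(a,b,11)[1:]); print("%.3f->%.3f"%(a,b),P(b).round(4),[[float(v) for v in r[:2]]+[0] for r in q])
def meas():
    from bench import get_state
    s=get_state(); d=s["position"][:2]-C; ph=np.arctan2(d[1],d[0]); th=(yaw-ph)%(2*np.pi)
    t=np.array([np.sin(ph),-np.cos(ph)]); n=d/np.hypot(*d); F=s["ft_force"][:2]
    print("t %.2f th %.3f (x-2pi..: %.3f) r %.1f Ft %.1f Fr %.1f Fz %.1f"%(s["time"],th+2*np.pi,th+4*np.pi,np.hypot(*d)*1e3,F@t,F@n,s["ft_force"][2]), s["grip_width"]*87, s["qd"].round(3))
E
python3 - <<'E'
from g import *
s=12.34+.0335
meas(); go(s,12.5,12.64,12.72,12.78)
E
```

```text
t 16.13 th 12.199 (x-2pi..: 18.483) r 60.2 Ft -11.1 Fr -5.3 Fz 9.2 24.125535688099554 [ 0.     0.002  0.    -0.    -0.001 -0.002  0.003]
12.373->12.500 [ 0.6478 -0.1154] [[0.1, 0.8, 0], [0.2, 1.5, 0], [0.3, 2.3, 0], [0.3, 3.0, 0], [0.4, 3.8, 0], [0.5, 4.5, 0], [0.5, 5.3, 0], [0.5, 6.0, 0], [0.5, 6.8, 0], [0.6, 7.6, 0]]
12.500->12.640 [ 0.6473 -0.1237] [[0.0, 0.8, 0], [-0.0, 1.7, 0], [-0.0, 2.5, 0], [-0.1, 3.4, 0], [-0.1, 4.2, 0], [-0.2, 5.0, 0], [-0.2, 5.9, 0], [-0.3, 6.7, 0], [-0.4, 7.5, 0], [-0.5, 8.4, 0]]
12.640->12.720 [ 0.6465 -0.1285] [[-0.1, 0.5, 0], [-0.1, 1.0, 0], [-0.2, 1.4, 0], [-0.3, 1.9, 0], [-0.4, 2.4, 0], [-0.4, 2.8, 0], [-0.5, 3.3, 0], [-0.6, 3.8, 0], [-0.7, 4.3, 0], [-0.8, 4.7, 0]]
12.720->12.780 [ 0.6456 -0.132 ] [[-0.1, 0.4, 0], [-0.2, 0.7, 0], [-0.2, 1.1, 0], [-0.3, 1.4, 0], [-0.4, 1.8, 0], [-0.5, 2.1, 0], [-0.6, 2.5, 0], [-0.7, 2.8, 0], [-0.8, 3.1, 0], [-0.9, 3.5, 0]]
```

>>> send_rows(
  xyz=[
    [0.1, 0.8, 0],
    [0.2, 1.5, 0],
    [0.3, 2.3, 0],
    [0.3, 3.0, 0],
    [0.4, 3.8, 0],
    [0.5, 4.5, 0],
    [0.5, 5.3, 0],
    [0.5, 6.0, 0],
    [0.5, 6.8, 0],
    [0.6, 7.6, 0],
  ],
  dr=[
    [0, 0, 0],
    [0, 0, 0],
    [0, 0, 0],
    [0, 0, 0],
    [0, 0, 0],
    [0, 0, 0],
    [0, 0, 0],
    [0, 0, 0],
    [0, 0, 0],
    [0, 0, 0],
  ],
)

```text
time: 16.97
position: [0.6456, -0.0996, 0.1386]
tool_rot: [-3.124, -0.015, 0.011]
ft_force: [-9.7, 17.7, 11.5]
grip_width: 0.274
grip_force: 55.0
```

```bash
python3 -c "
from g import *
meas()"
```

```text
t 16.97 th 12.234 (x-2pi..: 18.517) r 60.1 Ft -19.7 Fr -4.5 Fz 11.5 23.801814664974767 [ 0.006  0.008 -0.003 -0.008 -0.006  0.004  0.014]
```

```bash
python3 - <<'E'
from h import *
snap("wrist","w4.png"); snap("side","s4.png"); im=cv2.imread("pics/s4.png")[60:240,210:450]; w=cv2.imread("pics/w4.png")
cv2.imwrite("pics/c4.png",np.hstack([cv2.resize(im,(400,300),interpolation=cv2.INTER_CUBIC),cv2.resize(w[:300],(400,300))[:, :400]]))
E
```

```text
(no output)
```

View pics/c4.png

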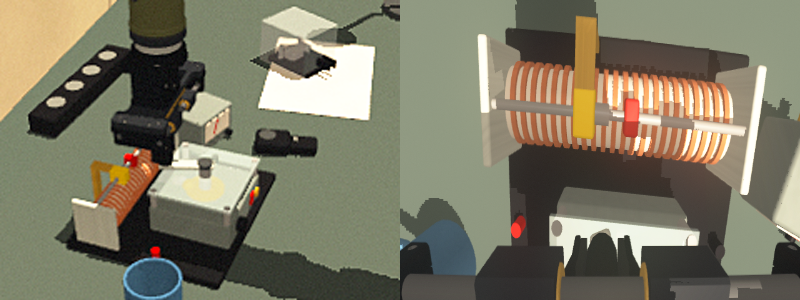

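The view shows the grip is clear of everything, and the red roller (631,115) is nearing the yellow stop (584,112). The load is the cam itself, so I'll go on slowly.

>>> send_rows(
  xyz=[
    [0, 0.8, 0],
    [0, 1.7, 0],
    [0, 2.5, 0],
    [-0.1, 3.4, 0],
    [-0.1, 4.2, 0],
    [-0.2, 5.0, 0],
    [-0.2, 5.9, 0],
    [-0.3, 6.7, 0],
    [-0.4, 7.5, 0],
    [-0.5, 8.4, 0],
  ],
  dr=[
    [0, 0, 0],
    [0, 0, 0],
    [0, 0, 0],
    [0, 0, 0],
    [0, 0, 0],
    [0, 0, 0],
    [0, 0, 0],
    [0, 0, 0],
    [0, 0, 0],
    [0, 0, 0],
  ],
)

```text
time: 17.9
position: [0.6457, -0.1007, 0.1386]
tool_rot: [-3.115, -0.022, 0.01]
ft_force: [-8.4, 27.6, 10.5]
grip_width: 0.276
grip_force: 55.0
```

```bash
python3 -c "
from g import *
meas()"
```

```text
t 17.90 th 12.252 (x-2pi..: 18.535) r 59.9 Ft -28.8 Fr -1.1 Fz 10.5 24.000468919271718 [ 0.01   0.001 -0.003 -0.001 -0.01  -0.     0.019]
```

The force is still climbing steeply, at 29 N with almost no movement, which is more than the cam should give. I'll look at the whole scene before pushing harder.

```bash
python3 - <<'E'
from h import *
a=snap("side","s5.png"); b=snap("top","t5.png"); w=snap("wrist","w5.png")
A=cv2.imread("pics/s5.png"); T=cv2.imread("pics/t5.png"); W=cv2.imread("pics/w5.png")
row1=np.hstack([cv2.resize(A[40:260,180:480],(400,293),interpolation=cv2.INTER_CUBIC),cv2.resize(T[80:380,260:640],(400,293))])
row2=np.hstack([cv2.resize(W[150:400],(640,250)),np.zeros((250,160,3),np.uint8)])
cv2.imwrite("pics/c5.png",np.vstack([row1,row2]))
s=get_state(); print(s["joint_torque"].round(1),s["joint_positions"].round(3),s["torque"].round(2))
E
```

```text
[ 16.3 -46.4  11.  -32.    8.5  -2.8   0.1] [ 0.491  0.441 -0.474  1.54   0.182  1.218 -1.565] [ 5.53  1.77 -0.08]
```

View pics/c5.png

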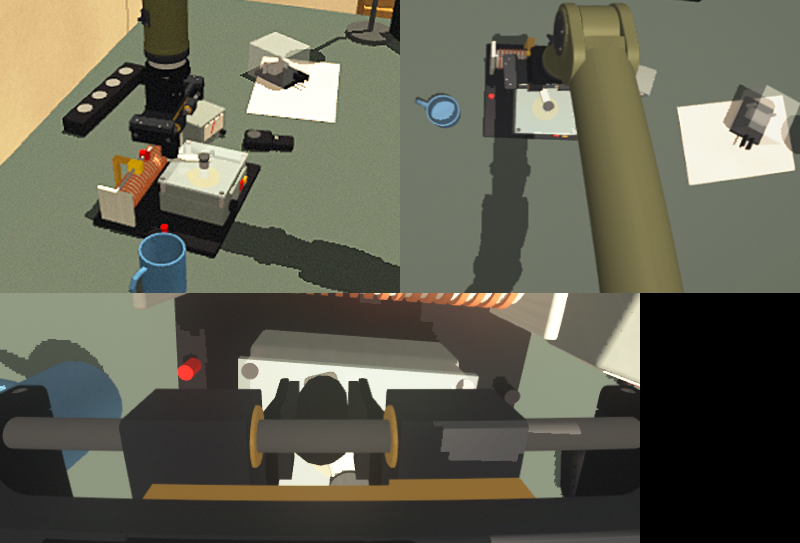

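```bash
python3 - <<'E'
from h import *
s=get_state()
im=cv2.imread("pics/w4.png").astype(int); b,g,r=im[...,0],im[...,1],im[...,2]
hsv=cv2.cvtColor(im.astype(np.uint8),cv2.COLOR_BGR2HSV)
def comps(m):
    n,l,st,ce=cv2.connectedComponentsWithStats(m.astype(np.uint8))
    return [(st[i],ce[i]) for i in range(1,n) if st[i][4]>60]
H,S,V=hsv[...,0],hsv[...,1],hsv[...,2]
red=((H<5)|(H>174))&(S>170)&(V>100); yel=(H>21)&(H<32)&(S>180)&(V>120)
for n,m in(("red",red),("yel",yel)):
    for st,c in comps(m):
        x,y,w,h,_=st; print(n,st,c.round(1),onplane("wrist",*c,.085,s).round(4),"edges y",onplane("wrist",x,c[1],.085,s)[1].round(4),onplane("wrist",x+w,c[1],.085,s)[1].round(4))
crop=cv2.imread("pics/w4.png")[80:260,420:620] if False else cv2.imread("pics/w4.png")[0:400,0:640]
cv2.imwrite("pics/w4c.png",cv2.resize(cv2.imread("pics/w4.png")[100:220,230:430],(800,480),interpolation=cv2.INTER_CUBIC))
E
```

```text
red [357  99  26  39 599] [368.3 119.8] [ 0.7077 -0.1221  0.085 ] edges y -0.116 -0.13
red [178 216  23  22 354] [188.9 226.5] [ 0.6438 -0.0183  0.085 ] edges y -0.0116 -0.0257
yel [ 277   89   36   50 1608] [293.7 113.2] [ 0.7105 -0.0818  0.085 ] edges y -0.0727 -0.0922
```

View pics/w4c.png

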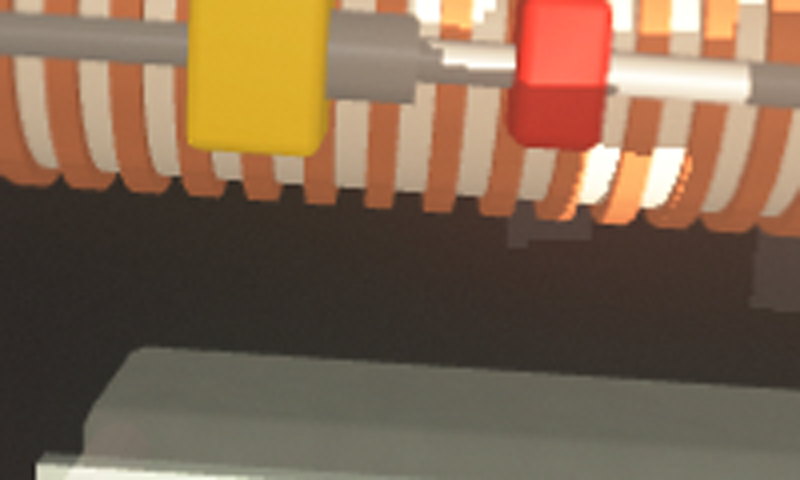

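The roller has moved 55 mm, which agrees with the crank angle, and its gap to the plunger tip is about 13 mm. So the firm stop should come near 15.1 rad.

```bash
python3 - <<'E'
from g import *
from bench import *
from h import onplane
meas()
for i in range(4): get_image("side"); meas()
for p in [(460,147),(478,139),(503,152),(497,178),(473,172)]: print("meter top",onplane("top",*p,.065).round(3))
E
```

```text
t 18.05 th 12.252 (x-2pi..: 18.535) r 60.0 Ft -28.4 Fr -1.8 Fz 9.7 23.762671466318274 [ 0.001 -0.     0.002  0.001  0.002 -0.002  0.   ]
t 18.10 th 12.252 (x-2pi..: 18.535) r 60.0 Ft -27.2 Fr -0.1 Fz 10.4 24.042106181870956 [-0.001  0.002  0.001 -0.001  0.    -0.002 -0.   ]
t 18.15 th 12.253 (x-2pi..: 18.536) r 60.0 Ft -28.3 Fr -0.7 Fz 11.0 23.911789621769753 [ 0.001  0.001 -0.     0.001 -0.     0.     0.   ]
t 18.20 th 12.252 (x-2pi..: 18.535) r 59.9 Ft -27.5 Fr -1.1 Fz 10.0 23.99900747449379 [-0.    -0.002 -0.001  0.001 -0.001 -0.    -0.002]
t 18.25 th 12.252 (x-2pi..: 18.536) r 60.0 Ft -28.0 Fr -0.9 Fz 9.5 24.165297332028615 [-0.     0.001 -0.002  0.001 -0.001  0.    -0.002]
meter top [ 0.691 -0.277  0.065]
meter top [ 0.711 -0.324  0.065]
meter top [ 0.678 -0.386  0.065]
meter top [ 0.613 -0.367  0.065]
meter top [ 0.628 -0.306  0.065]
```

```bash
python3 -c "
from g import *
go(12.64,12.7,12.76)
import numpy as np
from h import *
s=get_state(); f,cx,cy,k,Rm,o=cam('wrist',s)
for z in (.11,.13):
  for p in ([.5878,-.116,z],[.6457,-.1007,z]):
    c=Rm.T@(np.array(p)-o); print(z,cx+f*c[0]/c[2],cy+f*c[1]/c[2])
"
```

```text
12.640->12.700 [ 0.6467 -0.1273] [[-0.0, 0.4, 0], [-0.1, 0.7, 0], [-0.1, 1.1, 0], [-0.2, 1.4, 0], [-0.3, 1.8, 0], [-0.3, 2.1, 0], [-0.4, 2.5, 0], [-0.4, 2.8, 0], [-0.5, 3.2, 0], [-0.6, 3.6, 0]]
12.700->12.760 [ 0.6459 -0.1308] [[-0.1, 0.4, 0], [-0.1, 0.7, 0], [-0.2, 1.1, 0], [-0.3, 1.4, 0], [-0.4, 1.8, 0], [-0.4, 2.1, 0], [-0.5, 2.5, 0], [-0.6, 2.8, 0], [-0.7, 3.2, 0], [-0.8, 3.5, 0]]
0.11 351.11452962417815 339.22702300753997
0.11 325.7709093978908 243.78846885970506
0.13 352.9797969063438 364.7790108516943
0.13 324.91511112210736 260.85117183971164
```

>>> send_rows(
  xyz=[
    [0, 0, 0],
    [0, 0, 0],
    [0, 0, 0],
    [0, 0, 0],
    [0, 0, 0],
    [0, 0, 0],
    [0, 0, 0],
    [0, 0, 0],
    [0, 0, 0],
    [0, 0, 0],
  ],
  dr=[
    [0, 0, -0.03],
    [0, 0, -0.06],
    [0, 0, -0.09],
    [0, 0, -0.12],
    [0, 0, -0.15],
    [0, 0, -0.18],
    [0, 0, -0.21],
    [0, 0, -0.24],
    [0, 0, -0.27],
    [0, 0, -0.3],
  ],
)

```text
time: 19.08
position: [0.6457, -0.1001, 0.1386]
tool_rot: [-3.075, -0.491, 0.004]
ft_force: [-7.7, 27.7, 9.6]
grip_width: 0.275
grip_force: 55.0
```

```bash
python3 -c "
from g import *
meas()
from bench import *
s=get_state(); print(s['torque'],s['tool_rot'])"
```

```text
t 19.08 th 12.242 (x-2pi..: 18.525) r 60.0 Ft -28.7 Fr -0.1 Fz 9.6 23.926577219874126 [ 0.046  0.012 -0.062 -0.001  0.031  0.006  0.335]
[ 5.75250131  1.76825142 -0.09221019] [-3.07529366 -0.49097562  0.0041526 ]
```

>>> send_rows(
  xyz=[
    [-0.2, 0.3, 0],
    [-0.3, 0.6, 0],
    [-0.5, 1.0, 0],
    [-0.7, 1.3, 0],
    [-0.9, 1.6, 0],
    [-1.0, 1.9, 0],
    [-1.2, 2.3, 0],
    [-1.4, 2.6, 0],
    [-1.5, 2.9, 0],
    [-1.7, 3.2, 0],
  ],
  dr=[
    [0, 0, 0.03],
    [0, 0, 0.06],
    [0, 0, 0.09],
    [0, 0, 0.12],
    [0, 0, 0.15],
    [0, 0, 0.18],
    [0, 0, 0.21],
    [0, 0, 0.24],
    [0, 0, 0.27],
    [0, 0, 0.3],
  ],
)

```text
time: 19.92
position: [0.6465, -0.1054, 0.1387]
tool_rot: [-3.117, -0.019, 0.005]
ft_force: [-4.3, 24.9, 7.8]
grip_width: 0.271
grip_force: 55.0
```

```bash
python3 -c "
from g import *
from bench import *
meas()
for i in range(3): get_image('side')
meas()
s=get_state(); print(s['torque'],s['tool_rot'])"
```

```text
t 19.92 th 12.332 (x-2pi..: 18.616) r 59.6 Ft -25.3 Fr 0.1 Fz 7.8 23.570060058138644 [-0.04  -0.011  0.063  0.002 -0.03  -0.011 -0.33 ]
t 20.07 th 12.340 (x-2pi..: 18.623) r 59.6 Ft -24.1 Fr -0.0 Fz 7.8 23.905372384590446 [ 0.003  0.002 -0.001 -0.001  0.003 -0.001  0.004]
[ 5.02730681  0.89855397 -0.08829487] [-3.11757274 -0.02096915  0.00515733]
```

>>> send_rows(
  xyz=[
    [0, 0.2, 0],
    [0, 0.4, 0],
    [-0.1, 0.6, 0],
    [-0.1, 0.8, 0],
    [-0.1, 1.0, 0],
    [-0.2, 1.2, 0],
    [-0.2, 1.4, 0],
    [-0.3, 1.6, 0],
    [-0.3, 1.8, 0],
    [-0.4, 2.0, 0],
  ],
  dr=[
    [0, 0, 0],
    [0, 0, 0],
    [0, 0, 0],
    [0, 0, 0],
    [0, 0, 0],
    [0, 0, 0],
    [0, 0, 0],
    [0, 0, 0],
    [0, 0, 0],
    [0, 0, 0],
  ],
)

```text
time: 20.9
position: [0.6466, -0.1064, 0.1388]
tool_rot: [-3.116, -0.023, 0.004]
ft_force: [-2.4, 26.8, 6.9]
grip_width: 0.274
grip_force: 55.0
```

```bash
python3 -c "
from g import *
from bench import *
meas()"
```

```text
t 20.90 th 12.348 (x-2pi..: 18.631) r 59.6 Ft -26.9 Fr 1.9 Fz 6.9 23.808371372173482 [ 0.003 -0.001 -0.     0.001 -0.005 -0.004  0.005]
```

>>> send_rows(
  xyz=[
    [0, 0, 0],
    [0, 0, 0],
    [0, 0, 0],
    [0, 0, 0],
    [0, 0, 0],
    [0, 0, 0],
    [0, 0, 0],
    [0, 0, 0],
    [0, 0, 0],
    [0, 0, 0],
  ],
  dr=[
    [0, 0, -0.03],
    [0, 0, -0.06],
    [0, 0, -0.09],
    [0, 0, -0.12],
    [0, 0, -0.15],
    [0, 0, -0.12],
    [0, 0, -0.09],
    [0, 0, -0.06],
    [0, 0, -0.03],
    [0, 0, 0],
  ],
)

```text
time: 21.73
position: [0.6466, -0.1064, 0.1387]
tool_rot: [-3.116, -0.021, 0.004]
ft_force: [-2.9, 25.6, 8.0]
grip_width: 0.277
grip_force: 55.0
```

```bash
python3 -c "
from g import *
from bench import *
meas()"
```

```text
t 21.73 th 12.349 (x-2pi..: 18.632) r 59.6 Ft -25.7 Fr 1.3 Fz 8.0 24.05864930850005 [-0.045 -0.011  0.062  0.001 -0.028 -0.004 -0.335]
```

>>> send_rows(
  xyz=[
    [0, 0.4, 0],
    [-0.1, 0.7, 0],
    [-0.1, 1.1, 0],
    [-0.2, 1.4, 0],
    [-0.3, 1.8, 0],
    [-0.3, 2.1, 0],
    [-0.4, 2.5, 0],
    [-0.5, 2.8, 0],
    [-0.6, 3.2, 0],
    [-0.7, 3.6, 0],
  ],
  dr=[
    [0, 0, 0],
    [0, 0, 0],
    [0, 0, 0],
    [0, 0, 0],
    [0, 0, 0],
    [0, 0, 0],
    [0, 0, 0],
    [0, 0, 0],
    [0, 0, 0],
    [0, 0, 0],
  ],
)

```text
time: 22.57
position: [0.6466, -0.1068, 0.1388]
tool_rot: [-3.112, -0.026, 0.002]
ft_force: [-2.7, 29.7, 5.9]
grip_width: 0.274
grip_force: 55.0
```

```bash
python3 -c "
from g import *
from bench import *
meas()
get_image('side');get_image('side');meas()"
```

```text
t 22.57 th 12.355 (x-2pi..: 18.639) r 59.5 Ft -29.8 Fr 1.9 Fz 5.9 23.794599324982077 [ 0.004 -0.    -0.     0.001 -0.006 -0.     0.008]
t 22.67 th 12.356 (x-2pi..: 18.639) r 59.4 Ft -31.3 Fr 2.1 Fz 7.2 23.602276010116253 [-0.001 -0.    -0.    -0.001 -0.     0.002 -0.002]
```

>>> send_rows(
  xyz=[
    [0, 0.4, 0],
    [-0.1, 0.7, 0],
    [-0.2, 1.1, 0],
    [-0.3, 1.4, 0],
    [-0.4, 1.8, 0],
    [-0.5, 2.1, 0],
    [-0.6, 2.5, 0],
    [-0.7, 2.8, 0],
    [-0.8, 3.2, 0],
    [-0.9, 3.5, 0],
  ],
  dr=[
    [0, 0, 0],
    [0, 0, 0],
    [0, 0, 0],
    [0, 0, 0],
    [0, 0, 0],
    [0, 0, 0],
    [0, 0, 0],
    [0, 0, 0],
    [0, 0, 0],
    [0, 0, 0],
  ],
)

```text
time: 23.5
position: [0.6465, -0.1072, 0.1388]
tool_rot: [-3.108, -0.029, -0.0]
ft_force: [0.1, 35.5, 5.3]
grip_width: 0.272
grip_force: 55.0
```

```bash
python3 -c "
from g import *
from bench import *
meas()
get_image('side');get_image('side');meas()"
```

```text
t 23.50 th 12.362 (x-2pi..: 18.646) r 59.4 Ft -35.1 Fr 5.3 Fz 5.3 23.655100823742774 [ 0.004 -0.001 -0.002  0.002 -0.001 -0.001  0.006]
t 23.60 th 12.362 (x-2pi..: 18.645) r 59.4 Ft -34.0 Fr 4.9 Fz 6.0 23.78648851750902 [-0.    -0.001  0.     0.     0.     0.001  0.001]
```

>>> send_rows(
  xyz=[
    [0, 0, 0],
    [0, 0, 0],
    [0, 0, 0],
    [0, 0, 0],
    [0, 0, 0],
    [0, 0, 0],
    [0, 0, 0],
    [0, 0, 0],
    [0, 0, 0],
    [0, 0, 0],
  ],
  dr=[
    [0, 0, 0.03],
    [0, 0, 0.06],
    [0, 0, 0.09],
    [0, 0, 0.12],
    [0, 0, 0.15],
    [0, 0, 0.18],
    [0, 0, 0.21],
    [0, 0, 0.24],
    [0, 0, 0.27],
    [0, 0, 0.3],
  ],
)

```text
time: 24.43
position: [0.6464, -0.1079, 0.1387]
tool_rot: [-3.079, 0.439, 0.008]
ft_force: [-0.6, 33.2, 7.0]
grip_width: 0.273
grip_force: 55.0
```

```bash
python3 -c "
from g import *
from bench import *
meas()
get_image('side');get_image('side');meas()
s=get_state(); print(s['torque'].round(2),s['tool_rot'].round(3),s['position'])"
```

```text
t 24.43 th 12.373 (x-2pi..: 18.656) r 59.2 Ft -33.0 Fr 4.0 Fz 7.0 23.755757700545473 [-0.046 -0.01   0.063  0.    -0.027 -0.002 -0.339]
t 24.53 th 12.372 (x-2pi..: 18.655) r 59.2 Ft -33.8 Fr 3.8 Fz 6.4 24.191771914999514 [ 0.002  0.001 -0.002 -0.     0.     0.     0.024]
[ 7.07  0.14 -0.08] [-3.079  0.437  0.008] [ 0.64644205 -0.107843    0.13873891]
```

```bash
python3 - <<'E'
from h import *
for u,v in [(285,144),(279,138),(310,146)]:
    o,w=ray("side",u,v)
    for y in (0.0,-.03,-.06): print(u,v,(o+w*(y-o[1])/w[1]).round(3))
s=snap("side","s6.png"); t=snap("wrist","w6.png")
A=cv2.imread("pics/s6.png")[110:200,240:360]; W=cv2.imread("pics/w6.png")[190:400,150:500]
cv2.imwrite("pics/c6.png",np.vstack([cv2.resize(A,(460,345),interpolation=cv2.INTER_CUBIC),cv2.resize(W,(460,255))])[:600])
E
```

```text
285 144 [0.659 0.    0.213]
285 144 [ 0.673 -0.03   0.19 ]
285 144 [ 0.687 -0.06   0.167]
279 138 [0.672 0.    0.226]
279 138 [ 0.687 -0.03   0.204]
279 138 [ 0.701 -0.06   0.181]
310 146 [0.6  0.   0.22]
310 146 [ 0.611 -0.03   0.197]
310 146 [ 0.623 -0.06   0.175]
```

View pics/c6.png

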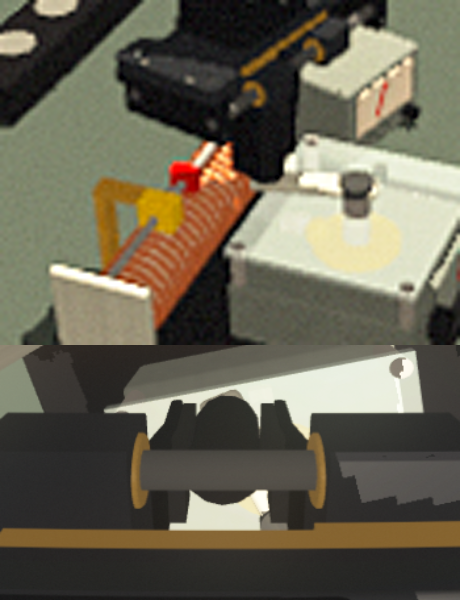

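The gripper is clear of everything (its body sits at about 0.19 m or higher), so the resistance is in the crank. I'll keep easing it through in small steps.

>>> send_rows(
  xyz=[
    [0, 0.4, 0],
    [0, 0.7, 0],
    [0, 1.1, 0],
    [0, 1.4, 0],
    [0, 1.8, 0],
    [-0.1, 2.2, 0],
    [-0.1, 2.5, 0],
    [-0.1, 2.9, 0],
    [-0.1, 3.2, 0],
    [-0.1, 3.6, 0],
  ],
  dr=[
    [0, 0, -0.03],
    [0, 0, -0.06],
    [0, 0, -0.09],
    [0, 0, -0.12],
    [0, 0, -0.15],
    [0, 0, -0.18],
    [0, 0, -0.21],
    [0, 0, -0.24],
    [0, 0, -0.27],
    [0, 0, -0.3],
  ],
)

```text
time: 25.47
position: [0.6469, -0.1131, 0.1389]
tool_rot: [-3.112, -0.03, -0.006]
ft_force: [5.0, 28.3, 2.7]
grip_width: 0.275
grip_force: 55.0
```

```bash
python3 -c "
from g import *
from bench import *
meas()
s=get_state(); print(s['torque'].round(2),s['tool_rot'].round(3),s['position'])"
```

```text
t 25.47 th 12.462 (x-2pi..: 18.746) r 59.2 Ft -28.0 Fr 6.4 Fz 2.7 23.88260231514567 [ 0.058  0.011 -0.045 -0.003  0.041 -0.003  0.347]
[ 6.   -0.94 -0.05] [-3.112 -0.03  -0.006] [ 0.64689934 -0.11314966  0.13893867]
```

>>> send_rows(
  xyz=[
    [0.2, 0.2, 0],
    [0.4, 0.4, 0],
    [0.6, 0.6, 0],
    [0.8, 0.8, 0],
    [1.0, 1.0, 0],
    [1.2, 1.2, 0],
    [1.4, 1.4, 0],
    [1.6, 1.6, 0],
    [1.8, 1.8, 0],
    [2.0, 2.0, 0],
  ],
  dr=[
    [0, 0, 0],
    [0, 0, 0],
    [0, 0, 0],
    [0, 0, 0],
    [0, 0, 0],
    [0, 0, 0],
    [0, 0, 0],
    [0, 0, 0],
    [0, 0, 0],
    [0, 0, 0],
  ],
)

```text
time: 26.3
position: [0.6432, -0.1398, 0.1385]
tool_rot: [-3.14, -0.001, 0.01]
ft_force: [-8.5, -2.5, 8.9]
grip_width: 0.272
grip_force: 55.0
```

```bash
python3 -c "
from g import *
from bench import *
meas()
s=get_state(); print(s['torque'].round(2),s['tool_rot'].round(3),s['position'])"
```

```text
t 26.30 th 6.634 (x-2pi..: 12.917) r 60.3 Ft 5.7 Fr -6.8 Fz 8.9 23.65882144244561 [ 0.004  0.007  0.003 -0.008  0.001  0.007  0.002]
[-0.47  1.75  0.02] [-3.14e+00 -1.00e-03  1.00e-02] [ 0.64316735 -0.13984074  0.13854116]
```

The crank passed the heavy point at moderate force and is now at 12.92 rad. I'll wind on towards the plunger.

```bash
python3 - <<'E'
from g import *
D=2*np.pi/80; c=np.array([.6456,-.1418]); th=12.93
for n in (np.array([.2,.3,.4,.5,.6,.7,.8,.8,.8,.8]),[.8]*10,[.6]*8+[.5,.5],[.4]*10,[.4]*10,[.4]*10):
    t=th+D*np.cumsum(n); q,c2=rows(C,.06,c,t)
    c=c2; th=t[-1]; print("th %.3f"%th,c.round(4),[[float(v) for v in r[:2]]+[0] for r in q])
E
```

```text
th 13.393 [ 0.6259 -0.1624] [[-3.4, -0.5, 0], [-4.0, 0.8, 0], [-4.9, 2.4, 0], [-6.0, 4.5, 0], [-7.5, 6.9, 0], [-9.4, 9.6, 0], [-11.7, 12.6, 0], [-14.2, 15.4, 0], [-16.9, 18.1, 0], [-19.7, 20.6, 0]]
th 14.022 [ 0.5914 -0.1759] [[-3.0, 2.3, 0], [-6.1, 4.4, 0], [-9.4, 6.3, 0], [-12.7, 8.0, 0], [-16.2, 9.5, 0], [-19.7, 10.8, 0], [-23.4, 11.8, 0], [-27.0, 12.6, 0], [-30.8, 13.2, 0], [-34.5, 13.5, 0]]
th 14.477 [ 0.5647 -0.1714] [[-2.8, 0.1, 0], [-5.7, 0.1, 0], [-8.5, -0.1, 0], [-11.3, -0.4, 0], [-14.1, -0.8, 0], [-16.9, -1.4, 0], [-19.6, -2.1, 0], [-22.3, -2.9, 0], [-24.5, -3.7, 0], [-26.7, -4.5, 0]]
th 14.791 [ 0.5487 -0.1615] [[-1.7, -0.8, 0], [-3.4, -1.6, 0], [-5.1, -2.4, 0], [-6.8, -3.3, 0], [-8.4, -4.3, 0], [-10.0, -5.3, 0], [-11.5, -6.4, 0], [-13.0, -7.5, 0], [-14.5, -8.7, 0], [-16.0, -9.9, 0]]
th 15.106 [ 0.5365 -0.1472] [[-1.4, -1.3, 0], [-2.8, -2.5, 0], [-4.1, -3.9, 0], [-5.4, -5.3, 0], [-6.6, -6.7, 0], [-7.8, -8.1, 0], [-9.0, -9.6, 0], [-10.1, -11.2, 0], [-11.1, -12.7, 0], [-12.1, -14.3, 0]]
th 15.420 [ 0.5294 -0.1298] [[-1.0, -1.6, 0], [-1.9, -3.3, 0], [-2.7, -5.0, 0], [-3.5, -6.7, 0], [-4.2, -8.4, 0], [-4.9, -10.2, 0], [-5.6, -11.9, 0], [-6.1, -13.7, 0], [-6.7, -15.5, 0], [-7.1, -17.4, 0]]
```

>>> send_rows(
  xyz=[
    [-1.0, 0.3, 0],
    [-2.3, 1.3, 0],
    [-4.0, 2.7, 0],
    [-5.7, 4.6, 0],
    [-7.5, 6.9, 0],
    [-9.4, 9.6, 0],
    [-11.7, 12.6, 0],
    [-14.2, 15.4, 0],
    [-16.9, 18.1, 0],
    [-19.7, 20.6, 0],
  ],
  dr=[
    [0, 0, 0],
    [0, 0, 0],
    [0, 0, 0],
    [0, 0, 0],
    [0, 0, 0],
    [0, 0, 0],
    [0, 0, 0],
    [0, 0, 0],
    [0, 0, 0],
    [0, 0, 0],
  ],
)

```text
time: 27.13
position: [0.6283, -0.1599, 0.1388]
tool_rot: [-3.139, -0.002, -0.009]
ft_force: [7.1, -0.1, 0.5]
grip_width: 0.275
grip_force: 55.0
```

>>> send_rows(
  xyz=[
    [-3.0, 2.3, 0],
    [-6.1, 4.4, 0],
    [-9.4, 6.3, 0],
    [-12.7, 8.0, 0],
    [-16.2, 9.5, 0],
    [-19.7, 10.8, 0],
    [-23.4, 11.8, 0],
    [-27.0, 12.6, 0],
    [-30.8, 13.2, 0],
    [-34.5, 13.5, 0],
  ],
  dr=[
    [0, 0, 0],
    [0, 0, 0],
    [0, 0, 0],
    [0, 0, 0],
    [0, 0, 0],
    [0, 0, 0],
    [0, 0, 0],
    [0, 0, 0],
    [0, 0, 0],
    [0, 0, 0],
  ],
)

```text
time: 27.97
position: [0.5929, -0.1756, 0.1388]
tool_rot: [3.141, -0.0, 0.006]
ft_force: [5.6, -3.8, 1.3]
grip_width: 0.273
grip_force: 55.0
```

```bash
python3 - <<'E'
from g import *
meas()
from h import *
s=get_state(); im=snap("wrist","w7.png"); hsv=cv2.cvtColor(im,cv2.COLOR_RGB2HSV); H,S,V=[hsv[...,i] for i in range(3)]
for n,m in(("red",((H<5)|(H>174))&(S>170)&(V>100)),("yel",(H>21)&(H<32)&(S>180)&(V>120))):
    k,l,st,ce=cv2.connectedComponentsWithStats(m.astype(np.uint8))
    for i in range(1,k):
        if st[i][4]>60: print(n,st[i],onplane("wrist",*ce[i],.085,s).round(4))
E
```

```text
t 27.97 th 7.713 (x-2pi..: 13.996) r 59.8 Ft -5.3 Fr 4.2 Fz 1.3 23.770688584763345 [ 0.05  -0.087 -0.006  0.108 -0.034 -0.028  0.041]
red [ 185    0   32   36 1007] [ 0.7071 -0.1122  0.085 ]
red [ 65 155  30  19 426] [ 0.6313 -0.0352  0.085 ]
yel [ 118    0   51   41 1437] [ 0.7067 -0.0807  0.085 ]
```

>>> send_rows(
  xyz=[
    [-2.8, 0.1, 0],
    [-5.7, 0.1, 0],
    [-8.5, -0.1, 0],
    [-11.3, -0.4, 0],
    [-14.1, -0.8, 0],
    [-16.9, -1.4, 0],
    [-19.6, -2.1, 0],
    [-22.3, -2.9, 0],
    [-24.5, -3.7, 0],
    [-26.7, -4.5, 0],
  ],
  dr=[
    [0, 0, 0],
    [0, 0, 0],
    [0, 0, 0],
    [0, 0, 0],
    [0, 0, 0],
    [0, 0, 0],
    [0, 0, 0],
    [0, 0, 0],
    [0, 0, 0],
    [0, 0, 0],
  ],
)

```text
time: 28.85
position: [0.5654, -0.1716, 0.1388]
tool_rot: [3.141, -0.001, 0.003]
ft_force: [3.8, -3.7, 1.5]
grip_width: 0.281
grip_force: 55.0
```

>>> send_rows(
  xyz=[
    [-1.7, -0.8, 0],
    [-3.4, -1.6, 0],
    [-5.1, -2.4, 0],
    [-6.8, -3.3, 0],
    [-8.4, -4.3, 0],
    [-10.0, -5.3, 0],
    [-11.5, -6.4, 0],
    [-13.0, -7.5, 0],
    [-14.5, -8.7, 0],
    [-16.0, -9.9, 0],
  ],
  dr=[
    [0, 0, 0],
    [0, 0, 0],
    [0, 0, 0],
    [0, 0, 0],
    [0, 0, 0],
    [0, 0, 0],
    [0, 0, 0],
    [0, 0, 0],
    [0, 0, 0],
    [0, 0, 0],
  ],
)

```text
time: 29.68
position: [0.5491, -0.1618, 0.1387]
tool_rot: [3.14, -0.001, 0.002]
ft_force: [3.1, -4.4, 3.0]
grip_width: 0.273
grip_force: 55.0
```

```bash
python3 -c "
from g import *
meas()
go(14.791,14.94,15.09,15.24,15.36,15.48,15.6)"
```

```text
t 29.68 th 8.500 (x-2pi..: 14.784) r 60.0 Ft -5.2 Fr 1.3 Fz 3.0 23.74440593597818 [ 0.003 -0.045 -0.009  0.053 -0.017 -0.014 -0.006]
14.791->14.940 [ 0.5424 -0.1552] [[-0.7, -0.6, 0], [-1.3, -1.2, 0], [-2.0, -1.8, 0], [-2.6, -2.4, 0], [-3.3, -3.0, 0], [-3.9, -3.7, 0], [-4.5, -4.3, 0], [-5.1, -5.0, 0], [-5.7, -5.6, 0], [-6.3, -6.3, 0]]
14.940->15.090 [ 0.537 -0.148] [[-0.6, -0.7, 0], [-1.2, -1.4, 0], [-1.7, -2.1, 0], [-2.3, -2.8, 0], [-2.8, -3.5, 0], [-3.3, -4.2, 0], [-3.9, -5.0, 0], [-4.4, -5.7, 0], [-4.9, -6.5, 0], [-5.3, -7.2, 0]]
15.090->15.240 [ 0.5328 -0.14  ] [[-0.5, -0.8, 0], [-0.9, -1.5, 0], [-1.4, -2.3, 0], [-1.8, -3.1, 0], [-2.3, -3.9, 0], [-2.7, -4.7, 0], [-3.1, -5.5, 0], [-3.5, -6.3, 0], [-3.8, -7.1, 0], [-4.2, -7.9, 0]]
15.240->15.360 [ 0.5303 -0.1333] [[-0.3, -0.7, 0], [-0.6, -1.3, 0], [-0.8, -2.0, 0], [-1.1, -2.7, 0], [-1.3, -3.3, 0], [-1.6, -4.0, 0], [-1.8, -4.7, 0], [-2.1, -5.4, 0], [-2.3, -6.1, 0], [-2.5, -6.8, 0]]
15.360->15.480 [ 0.5287 -0.1263] [[-0.2, -0.7, 0], [-0.4, -1.4, 0], [-0.6, -2.1, 0], [-0.8, -2.8, 0], [-0.9, -3.5, 0], [-1.1, -4.2, 0], [-1.2, -4.9, 0], [-1.4, -5.6, 0], [-1.5, -6.3, 0], [-1.7, -7.0, 0]]
15.480->15.600 [ 0.5279 -0.1191] [[-0.1, -0.7, 0], [-0.2, -1.4, 0], [-0.3, -2.1, 0], [-0.4, -2.8, 0], [-0.5, -3.6, 0], [-0.6, -4.3, 0], [-0.7, -5.0, 0], [-0.7, -5.7, 0], [-0.8, -6.4, 0], [-0.8, -7.2, 0]]
```

>>> send_rows(
  xyz=[
    [-0.7, -0.6, 0],
    [-1.3, -1.2, 0],
    [-2.0, -1.8, 0],
    [-2.6, -2.4, 0],
    [-3.3, -3.0, 0],
    [-3.9, -3.7, 0],
    [-4.5, -4.3, 0],
    [-5.1, -5.0, 0],
    [-5.7, -5.6, 0],
    [-6.3, -6.3, 0],
  ],
  dr=[
    [0, 0, 0],
    [0, 0, 0],
    [0, 0, 0],
    [0, 0, 0],
    [0, 0, 0],
    [0, 0, 0],
    [0, 0, 0],
    [0, 0, 0],
    [0, 0, 0],
    [0, 0, 0],
  ],
)

```text
time: 30.52
position: [0.5422, -0.1549, 0.1387]
tool_rot: [3.141, -0.001, -0.0]
ft_force: [1.4, -4.5, 4.3]
grip_width: 0.28
grip_force: 55.0
```

```bash
python3 -c "
from g import *
meas()"
```

```text
t 30.52 th 8.662 (x-2pi..: 14.946) r 60.0 Ft -4.3 Fr 1.8 Fz 4.3 24.33643248591276 [-0.002 -0.019 -0.007  0.024 -0.005 -0.005 -0.006]
```

>>> send_rows(
  xyz=[
    [-0.6, -0.7, 0],
    [-1.2, -1.4, 0],
    [-1.7, -2.1, 0],
    [-2.3, -2.8, 0],
    [-2.8, -3.5, 0],
    [-3.3, -4.2, 0],
    [-3.9, -5.0, 0],
    [-4.4, -5.7, 0],
    [-4.9, -6.5, 0],
    [-5.3, -7.2, 0],
  ],
  dr=[
    [0, 0, 0],
    [0, 0, 0],
    [0, 0, 0],
    [0, 0, 0],
    [0, 0, 0],
    [0, 0, 0],
    [0, 0, 0],
    [0, 0, 0],
    [0, 0, 0],
    [0, 0, 0],
  ],
)

```text
time: 31.35
position: [0.5368, -0.1476, 0.1386]
tool_rot: [3.141, -0.0, -0.0]
ft_force: [1.7, -4.7, 5.1]
grip_width: 0.273
grip_force: 55.0
```

```bash
python3 -c "
from g import *
meas()"
```

```text
t 31.35 th 8.815 (x-2pi..: 15.098) r 60.0 Ft -4.8 Fr 1.0 Fz 5.1 23.75240918366607 [-0.005 -0.016 -0.007  0.015 -0.005 -0.001 -0.009]
```

>>> send_rows(
  xyz=[
    [-0.5, -0.8, 0],
    [-0.9, -1.5, 0],
    [-1.4, -2.3, 0],
    [-1.8, -3.1, 0],
    [-2.3, -3.9, 0],
    [-2.7, -4.7, 0],
    [-3.1, -5.5, 0],
    [-3.5, -6.3, 0],
    [-3.8, -7.1, 0],
    [-4.2, -7.9, 0],
  ],
  dr=[
    [0, 0, 0],
    [0, 0, 0],
    [0, 0, 0],
    [0, 0, 0],
    [0, 0, 0],
    [0, 0, 0],
    [0, 0, 0],
    [0, 0, 0],
    [0, 0, 0],
    [0, 0, 0],
  ],
)

```text
time: 32.18
position: [0.5326, -0.1396, 0.1387]
tool_rot: [3.141, -0.0, -0.0]
ft_force: [0.5, -4.6, 5.3]
grip_width: 0.276
grip_force: 55.0
```

```bash
python3 -c "
from g import *
meas()"
```

```text
t 32.18 th 8.965 (x-2pi..: 15.248) r 60.0 Ft -4.4 Fr 1.4 Fz 5.3 24.030964796894693 [-0.007 -0.015 -0.008  0.016 -0.007 -0.007 -0.013]
```

>>> send_rows(
  xyz=[
    [-0.3, -0.7, 0],
    [-0.6, -1.3, 0],
    [-0.8, -2.0, 0],
    [-1.1, -2.7, 0],
    [-1.3, -3.3, 0],
    [-1.6, -4.0, 0],
    [-1.8, -4.7, 0],
    [-2.1, -5.4, 0],
    [-2.3, -6.1, 0],
    [-2.5, -6.8, 0],
  ],
  dr=[
    [0, 0, 0],
    [0, 0, 0],
    [0, 0, 0],
    [0, 0, 0],
    [0, 0, 0],
    [0, 0, 0],
    [0, 0, 0],
    [0, 0, 0],
    [0, 0, 0],
    [0, 0, 0],
  ],
)

```text
time: 33.02
position: [0.5303, -0.1334, 0.1387]
tool_rot: [3.141, -0.001, 0.001]
ft_force: [2.1, -6.2, 5.4]
grip_width: 0.275
grip_force: 55.0
```

```bash
python3 - <<'E'
from g import *
meas()
from h import *
s=get_state(); im=snap("wrist","w8.png"); im2=snap("side","s8.png")
for name,I,z in(("wrist",im,.085),("side",im2,.085)):
  hsv=cv2.cvtColor(I,cv2.COLOR_RGB2HSV); H,S,V=[hsv[...,i] for i in range(3)]
  for n,m in(("red",((H<5)|(H>174))&(S>170)&(V>100)),("yel",(H>21)&(H<32)&(S>180)&(V>100))):
    k,l,st,ce=cv2.connectedComponentsWithStats(m.astype(np.uint8))
    for i in range(1,k):
        if 20<st[i][4]<3000: print(name,n,st[i],onplane(name,*ce[i],z,s).round(4))
E
```

```text
t 33.02 th 9.075 (x-2pi..: 15.358) r 60.1 Ft -6.5 Fr -0.2 Fz 5.4 23.95375059799056 [-0.006 -0.006 -0.006  0.011  0.001 -0.002 -0.012]
wrist red [579  61  43   4  62] [ 0.6239 -0.2824  0.085 ]
wrist red [107  65  30  19 471] [ 0.6167 -0.0252  0.085 ]
side red [545  78   8   7  32] [ 0.0293 -0.8035  0.085 ]
side red [281 156   9   8  32] [ 0.7123 -0.1095  0.085 ]
side red [300 208   6   6  33] [0.599  0.0626 0.085 ]
side yel [265 157  22  14 136] [ 0.7238 -0.0872  0.085 ]
```

>>> send_rows(
  xyz=[
    [-0.2, -0.7, 0],
    [-0.4, -1.4, 0],
    [-0.6, -2.1, 0],
    [-0.8, -2.8, 0],
    [-0.9, -3.5, 0],
    [-1.1, -4.2, 0],
    [-1.2, -4.9, 0],
    [-1.3, -5.3, 0],
    [-1.3, -5.3, 0],
    [-1.3, -5.3, 0],
  ],
  dr=[
    [0, 0, 0],
    [0, 0, 0],
    [0, 0, 0],
    [0, 0, 0],
    [0, 0, 0],
    [0, 0, 0],
    [0, 0, 0],
    [0, 0, 0],
    [0, 0, 0],
    [0, 0, 0],
  ],
)

```text
time: 33.95
position: [0.5291, -0.1289, 0.1387]
tool_rot: [3.14, -0.002, 0.001]
ft_force: [2.3, -7.8, 4.0]
grip_width: 0.271
grip_force: 55.0
```

```bash
python3 -c "
from g import *
meas()"
```

```text
t 33.95 th 9.152 (x-2pi..: 15.435) r 60.1 Ft -8.1 Fr -0.6 Fz 4.0 23.61309440494938 [ 0.001  0.001 -0.001 -0.    -0.003  0.    -0.   ]
```

>>> send_rows(
  xyz=[
    [-0.1, -0.6, 0],
    [-0.2, -1.2, 0],
    [-0.3, -1.8, 0],
    [-0.4, -2.4, 0],
    [-0.5, -3.0, 0],
    [-0.6, -3.6, 0],
    [-0.7, -4.2, 0],
    [-0.8, -4.8, 0],
    [-0.9, -5.4, 0],
    [-1.0, -6.0, 0],
  ],
  dr=[
    [0, 0, 0],
    [0, 0, 0],
    [0, 0, 0],
    [0, 0, 0],
    [0, 0, 0],
    [0, 0, 0],
    [0, 0, 0],
    [0, 0, 0],
    [0, 0, 0],
    [0, 0, 0],
  ],
)

```text
time: 34.78
position: [0.5282, -0.1242, 0.1387]
tool_rot: [3.138, -0.003, 0.002]
ft_force: [3.6, -9.4, 2.8]
grip_width: 0.275
grip_force: 55.0
```

```bash
python3 -c "
from g import *
from bench import get_image
meas();get_image('top');get_image('top');meas()"
```

```text
t 34.78 th 9.232 (x-2pi..: 15.516) r 60.1 Ft -9.8 Fr -2.3 Fz 2.8 23.890052881342022 [-0.006 -0.004 -0.005  0.008 -0.    -0.002 -0.01 ]
t 34.88 th 9.234 (x-2pi..: 15.518) r 60.1 Ft -10.2 Fr -0.9 Fz 3.8 24.093598669899542 [-0.     0.002  0.002  0.    -0.     0.     0.001]
```

>>> send_rows(
  xyz=[
    [0, -0.5, 0],
    [0, -1.0, 0],
    [-0.1, -1.5, 0],
    [-0.1, -2.0, 0],
    [-0.1, -2.5, 0],
    [-0.1, -3.0, 0],
    [-0.2, -3.5, 0],
    [-0.2, -4.0, 0],
    [-0.2, -4.5, 0],
    [-0.2, -5.0, 0],
  ],
  dr=[
    [0, 0, 0],
    [0, 0, 0],
    [0, 0, 0],
    [0, 0, 0],
    [0, 0, 0],
    [0, 0, 0],
    [0, 0, 0],
    [0, 0, 0],
    [0, 0, 0],
    [0, 0, 0],
  ],
)

```text
time: 35.72
position: [0.5278, -0.1203, 0.1387]
tool_rot: [3.137, -0.004, 0.002]
ft_force: [2.0, -10.7, 3.4]
grip_width: 0.279
grip_force: 55.0
```

```bash
python3 - <<'E'
from g import *
from bench import get_image
meas()
import cv2,numpy as np
im=get_image("side"); cv2.imwrite("pics/s9.png",im[:,:,::-1]); meas()
from h import *
# rod profile: sample along coil rod at z=.09, world line from P(105..)
c=calibration("side"); 
a=np.array([.7155,-.0038,.088]);b=np.array([.7032,-.2239,.088])
f,cx,cy,k,Rm,o=cam("side")
for y in np.arange(-.06,-.125,-.003):
    t=(y-a[1])/(b[1]-a[1]); p=a+t*(b-a); q=Rm.T@(p-o); s=q[:2]/q[2]; s=s*(1+k*(s@s)); u,v=cx+f*s[0],cy+f*s[1]
    print(round(y,3),int(u),int(v),[im[int(round(v))+d,int(round(u))].tolist() for d in(-2,0,2)])
E
```

```text
t 35.72 th 9.297 (x-2pi..: 15.580) r 60.1 Ft -10.8 Fr -1.2 Fz 3.4 24.235241998513008 [-0.004 -0.002 -0.003  0.004 -0.001  0.001 -0.01 ]
t 35.77 th 9.299 (x-2pi..: 15.582) r 60.1 Ft -11.8 Fr -2.5 Fz 3.6 23.76153650514718 [ 0.001  0.     0.001 -0.001  0.     0.002  0.002]
-0.06 277 168 [[180, 129, 0], [241, 226, 187], [223, 209, 187]]
-0.063 278 167 [[180, 129, 0], [241, 226, 187], [223, 209, 187]]
-0.066 278 166 [[186, 135, 0], [250, 244, 228], [202, 195, 170]]
-0.069 279 166 [[245, 194, 0], [233, 206, 144], [192, 177, 157]]
-0.072 280 165 [[245, 194, 0], [233, 206, 144], [192, 177, 157]]
-0.075 280 164 [[255, 255, 0], [182, 130, 0], [203, 166, 82]]
-0.078 281 164 [[255, 255, 0], [255, 221, 0], [202, 153, 4]]
-0.081 281 163 [[255, 255, 0], [255, 236, 0], [192, 145, 0]]
-0.084 282 162 [[255, 255, 0], [255, 255, 0], [193, 138, 0]]
-0.087 282 162 [[255, 255, 0], [255, 255, 0], [255, 250, 0]]
-0.09 283 161 [[255, 255, 0], [255, 255, 0], [255, 250, 0]]
-0.093 283 160 [[209, 57, 68], [255, 255, 0], [255, 255, 0]]
-0.096 284 160 [[255, 0, 0], [255, 255, 0], [255, 255, 0]]
-0.099 284 159 [[255, 0, 0], [255, 255, 0], [255, 255, 0]]
-0.102 285 158 [[255, 0, 0], [223, 0, 0], [255, 255, 0]]
-0.105 285 158 [[255, 65, 17], [255, 0, 0], [232, 136, 0]]
-0.108 286 157 [[255, 65, 17], [255, 0, 0], [232, 136, 0]]
-0.111 286 157 [[195, 117, 64], [255, 63, 36], [253, 0, 0]]
-0.114 287 156 [[189, 105, 62], [253, 131, 93], [255, 0, 0]]
-0.117 287 155 [[243, 162, 106], [242, 214, 189], [255, 0, 0]]
-0.12 288 155 [[211, 102, 41], [243, 232, 193], [255, 96, 76]]
-0.123 288 154 [[254, 229, 216], [245, 247, 220], [210, 79, 57]]
```

The resistance now climbs steadily (about 7 N above drag) from roughly 15.25 rad, just where the picture put the plunger fully in, so this is the firm stop. I'll ease the load off before letting go.

>>> send_rows(
  xyz=[
    [0, 0.8, 0],
    [0.1, 1.8, 0],
    [0.2, 3.0, 0],
    [0.3, 4.2, 0],
    [0.4, 5.4, 0],
    [0.5, 6.5, 0],
    [0.6, 7.5, 0],
    [0.7, 8.3, 0],
    [0.8, 8.8, 0],
    [0.8, 9.0, 0],
  ],
  dr=[
    [0, 0, 0],
    [0, 0, 0],
    [0, 0, 0],
    [0, 0, 0],
    [0, 0, 0],
    [0, 0, 0],
    [0, 0, 0],
    [0, 0, 0],
    [0, 0, 0],
    [0, 0, 0],
  ],
)

```text
time: 36.6
position: [0.5283, -0.124, 0.1386]
tool_rot: [-3.14, -0.001, 0.002]
ft_force: [-0.6, -1.8, 5.8]
grip_width: 0.271
grip_force: 55.0
```

```bash
python3 -c "
from g import *
from bench import get_image
meas();get_image('top');meas()"
```

```text
t 36.60 th 9.235 (x-2pi..: 15.518) r 60.1 Ft -1.7 Fr 0.8 Fz 5.8 23.548497199154987 [ 0.001  0.002 -0.001 -0.    -0.001  0.001  0.004]
t 36.65 th 9.235 (x-2pi..: 15.518) r 60.0 Ft -1.7 Fr 0.5 Fz 6.1 23.88674400489534 [-0.001 -0.    -0.002  0.001  0.001  0.001  0.001]
```

>>> send_rows(
  xyz=[
    [0, 0.4, 0],
    [0.1, 0.8, 0],
    [0.1, 1.2, 0],
    [0.2, 1.6, 0],
    [0.2, 2.0, 0],
    [0.2, 2.4, 0],
    [0.3, 2.8, 0],
    [0.3, 3.2, 0],
    [0.4, 3.6, 0],
    [0.4, 4.0, 0],
  ],
  dr=[
    [0, 0, 0],
    [0, 0, 0],
    [0, 0, 0],
    [0, 0, 0],
    [0, 0, 0],
    [0, 0, 0],
    [0, 0, 0],
    [0, 0, 0],
    [0, 0, 0],
    [0, 0, 0],
  ],
)

```text
time: 37.48
position: [0.5288, -0.1272, 0.1386]
tool_rot: [-3.139, -0.002, 0.001]
ft_force: [0.6, -1.0, 6.3]
grip_width: 0.275
grip_force: 55.0
```

>>> send_rows(
  xyz=[
    [0, 0, 0],
    [0, 0, 0],
    [0, 0, 0],
    [0, 0, 0],
    [0, 0, 0],
    [0, 0, 0],
    [0, 0, 0],
    [0, 0, 0],
    [0, 0, 0],
    [0, 0, 0],
  ],
  dr=[
    [0, 0, 0],
    [0, 0, 0],
    [0, 0, 0],
    [0, 0, 0],
    [0, 0, 0],
    [0, 0, 0],
    [0, 0, 0],
    [0, 0, 0],
    [0, 0, 0],
    [0, 0, 0],
  ],
  jaw=60,
)

```text
time: 38.32
position: [0.529, -0.1295, 0.1386]
tool_rot: [3.142, -0.0, 0.0]
ft_force: [-0.1, 0.6, -0.8]
grip_width: 0.684
grip_force: 0.0
```

>>> send_rows(
  xyz=[
    [0, 0, -4],
    [0, 0, -12],
    [0, 0, -24],
    [0, 0, -38],
    [0, 0, -54],
    [0, 0, -70],
    [0, 0, -85],
    [0, 0, -95],
    [0, 0, -100],
    [0, 0, -100],
  ],
  dr=[
    [0, 0, 0],
    [0, 0, 0],
    [0, 0, 0],
    [0, 0, 0],
    [0, 0, 0],
    [0, 0, 0],
    [0, 0, 0],
    [0, 0, 0],
    [0, 0, 0],
    [0, 0, 0],
  ],
)

```text
time: 39.15
position: [0.5297, -0.1296, 0.2403]
tool_rot: [3.141, -0.0, 0.004]
ft_force: [-0.1, 0.1, -0.8]
grip_width: 0.687
grip_force: 0.0
```

```bash
python3 - <<'E'
from g import *
from h import *
s=get_state(); print(s["time"],s["position"],s["ft_force"],s["grip_width"])
im=snap("wrist","w10.png"); hsv=cv2.cvtColor(im,cv2.COLOR_RGB2HSV); H,S,V=[hsv[...,i] for i in range(3)]
for n,m in(("red",((H<5)|(H>174))&(S>170)&(V>100)),("yel",(H>21)&(H<32)&(S>180)&(V>120))):
    k,l,st,ce=cv2.connectedComponentsWithStats(m.astype(np.uint8))
    for i in range(1,k):
        if st[i][4]>60: print(n,st[i],onplane("wrist",*ce[i],.085,s).round(4))
m=(im.max(2)<70).astype(np.uint8); m[:150]=0; m[240:]=0; m[:,:240]=0; m[:,400:]=0
k,l,st,ce=cv2.connectedComponentsWithStats(m)
for i in range(1,k):
    if st[i][4]>200: x,y,w,h,_=st[i]; print("dark",st[i],onplane("wrist",x+w/2,y+h-17,.158,s).round(4))
E
```

```text
39.15 [ 0.5297279  -0.12963782  0.24030339] [-0.06127415  0.09175317 -0.76910158] 0.6865636349295143
red [173  73  18  14 209] [ 0.6179 -0.0149  0.085 ]
dark [304 189  35  44 830] [ 0.5273 -0.128   0.158 ]
```

```bash
python3 -c "
from bench import *
print(close_job())"
```

```text
the job is handed in; nothing more can be done
None
```

The crank is wound clockwise to the firm stop and released. It rests at about 15.45 rad, just past where the stop began (about 15.25), and the job is handed in. The heavy point took far more force than stated (about 35 N, not 18) and the arm flexed about 25 mm. The crank moved unevenly through it on both passes, and I can't confirm it stayed under the speed limit the whole way.

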